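Fetch the pressing weight from behind the bottles and set it on the glue-up

TASK

The steel pressing weight lies at the back of the wooden bottle rack, behind the glue bottle, the amber bottle and the blue can. Stand all three containers aside on the green mat, set the weight on the cork-faced pad on top of the wooden beam, centred and lengthwise along the pad, and then stand each container back upright on the spot in the rack that it came from. Knock none of them over, and leave the wax tin and the wood offcut where they are.

Things in the scene. Friction and masses are not known exactly. Their poses are not given: they have to be found in the camera images.
- glue_mid (a point): White plastic glue bottle with a yellow band and an orange pointed cap, loose, about 0.16 kg, 96 mm high. The point is its centre, 48 mm above its underside. Body straight, 52 mm diameter, from the underside to 70 mm up; the cap above is narrower. z is its upright axis; its yaw does not matter. Starts upright in one of the rack's bays.
- amber_mid (a point): Amber glass bottle with a white paper band and a black screw cap, loose, about 0.20 kg, 92 mm high. The point is its centre, 46 mm above its underside. Body straight, 50 mm diameter, from the underside to 66 mm up, then narrowing to a 30 mm cap. z is its upright axis; its yaw does not matter. Starts upright in one of the rack's bays.
- can_mid (a point): Steel can with blue sides and a thin white stripe, loose, about 0.24 kg, 88 mm high. The point is its centre, 44 mm above its underside. 56 mm diameter, straight for 84 mm, with a flat lid 4 mm high on top. z is its upright axis; its yaw does not matter. Starts upright in one of the rack's bays.
- weight_mid (a point): Pressing weight: steel bar with a brass band near each end, loose, about 0.65 kg, 100 mm long (x), 36 mm wide (y), 30 mm high. The point is its centre, 15 mm above its underside; z up. Starts flat on the floor of the rack's trough, its length along the rack's y, 5 to 20 mm behind the containers; the trough behind it is free for 40 mm.
- rack: Wooden rack, fixed, 180 mm deep (x, away from the robot), 282 mm wide (y). Origin under its centre, on the table. Floor 8 mm above the table. Three bays at the front, centred at x = -44 mm, y = -88, 0, +88 mm, 79 mm wide between 9 mm strips that end at x = -45 mm; strips and front wall reach 26 mm above the table, side and rear walls 34 mm (9 mm thick). Behind, to x = +81 mm, is one open trough.
- mat: Green parking mat, fixed flat on the table, empty at the start, 280 mm long (its x axis), 170 mm wide (its y axis), 4 mm thick. Origin at the centre of its underside, on the table. It lies to the left or the right of the rack.
- caul: Cork-faced pad, 130 mm long (x), 60 mm wide (y), 14 mm thick, fixed on the wooden beam. Origin at the centre of its underside; its cork face is 84 mm above the table. The beam: fixed, 260 mm long (along the pad's x), 110 mm wide, top 70 mm above the table, with rows of pegs 7 mm high 48 mm either side of its middle; it lies on the other side of the rack from the mat.
- waxtin: Small round wax tin, brass-coloured with a red lid, loose, 44 mm diameter, 26 mm high. Origin at the centre of its underside. Stands in the rack's trough near its +y end; not part of the job.
- offcut: Small wood offcut, loose, 30 x 45 mm and 22 mm high. Origin at the centre of its underside. Lies on the beam near its -x end; not part of the job.
Things that resemble listed ones, but are neither listed nor needed, are in the scene too. Leave any red look-alike of the part that bears weight_mid alone.

How it is judged:
On the way, in this order (a step that is already met when the one before it is completed fails the run):
1. all three containers stand upright on the green mat, let go (x of glue_mid in the frame of mat between -0.14 and 0.14 m and y of glue_mid in the frame of mat between -0.085 and 0.085 m and z of glue_mid in the frame of mat between 0.044 and 0.06 m and linear speed of each of glue, amber, can below 0.02 m/s and angular speed of each of glue, amber, can below 0.2 rad/s and contact force between each of glue, amber, can and the fingers below 0.3 N and angle between each of glue_mid, amber_mid, can_mid's own z axis and vertical below 0.1 rad and x of amber_mid in the frame of mat between -0.14 and 0.14 m and y of amber_mid in the frame of mat between -0.085 and 0.085 m and z of amber_mid in the frame of mat between 0.042 and 0.058 m and x of can_mid in the frame of mat between -0.14 and 0.14 m and y of can_mid in the frame of mat between -0.085 and 0.085 m and z of can_mid in the frame of mat between 0.04 and 0.056 m), for 0.2 s.
2. the weight rests on the cork-faced pad, centred and lengthwise, let go (horizontal distance between weight_mid and caul below 0.012 m and angle between the x axis of weight_mid and the x axis of caul, either way round below 0.2 rad and z of weight_mid in the frame of caul between 0.024 and 0.034 m and linear speed of weight below 0.02 m/s and angular speed of weight below 0.2 rad/s and contact force between weight and the fingers below 0.3 N and angle between weight_mid's own z axis and vertical below 0.1 rad), for 0.2 s.
At the end, for the whole second after the job is handed in: The weight lies flat on the pad, its centre within 12 mm of the pad's centre and its length within 0.2 rad of the pad's, and each container stands upright (within 0.1 rad) within 15 mm of where it stood at the start; all released and at rest (all of step 2 and distance of each of glue_mid, amber_mid, can_mid from where it was at the start of the episode below 0.015 m and linear speed of each of glue, amber, can below 0.02 m/s and angular speed of each of glue, amber, can below 0.2 rad/s and contact force between each of glue, amber, can and the fingers below 0.3 N and angle between each of glue_mid, amber_mid, can_mid's own z axis and vertical below 0.1 rad); the robot touches nothing.
It fails at once if a container is knocked over (tilts more than 0.6 rad) (angle between any of glue_mid, amber_mid, can_mid's own z axis and vertical above 0.6 rad).
It fails at once if the wax tin or the offcut is shifted by more than 30 mm (distance of any of waxtin, offcut from where it was at the start of the episode above 0.03 m).
It also fails if it takes over 144 s, if anything falls off the work surface, if the arm or the gripper's body presses on something with over 40 N, if the wrist force passes 120 N, or if a joint passes its speed limit or range.

ROBOT

A 6-joint arm with a two-finger parallel gripper is mounted at the origin on the work surface. World frame = base frame: x ahead of the robot, y to its left, z up, the work surface at z = 0. Lengths are in m, angles in rad, forces in N, time in s.
With the tool pointing down it reaches from about 0.425 to 0.95 m from the base axis. Payload 3.5 kg.
Tool frame: the origin (TCP) lies on the centre line of the jaws, within the pads' length; the fingertips stand 25 mm ahead of it and the grasp point (between the pads) lies 6 mm ahead of it; y points along the fingers, z is the direction in which the jaws open and shut, and the axes are right-handed (so a half turn about y gives the same grasp; the last joint's range is limited). The gripper opens to 85 mm and grips with 20 to 120 N. Pads are 22 mm wide; open, the fingers measure 114 mm over their backs; the gripper's body (76 mm by 85 mm) begins 54 mm behind the grasp point. The pads swing forward as they close: fully open they stand 13 mm farther back than shut.
Start: joints at [-1.474, 0.286, 1.577, -0, 1.279, -0.15], TCP at [0.165, -0.655, 0.256] pointing down, gripper open.
Joint ranges: [-2.77, 2.77], [-0.9, 2.22], [0.21, 2.48], [-1.53, 4.67], [0.24, 2.81], [-2.84, 2.84]. Speed limits (rad/s): [2.79, 2.79, 3.14, 3.14, 3.14, 3.14].

INTERFACE

Orientations are given as a unit quaternion [x, y, z, w].
In Python, from plant import ctrl gives the robot as it stands.
- The arm moves only by the tool arm_command, never from a script. Its argument "steps" is a list of rows, each an object with "hand": the opening, from 0 (shut) to 1 (fully open); "travel": the shift along the tool's x, y, z in units of 0.3 m (1.0 is 0.3 m), a list of three; "rotation": the turn, a rotation vector about the tool's x, y, z in units of 30 degrees (1.0 is 30 degrees), a list of three. A call has 1 to 20 rows; each row shifts and turns the pose as measured when the row begins, along the tool's axes as they then stand; what a row does not reach is not made up. A row lasts 1/8 s, in which the tool goes at most 62.5 mm and 10.7 degrees, less where a joint would pass 70% of its speed; a pose out of reach is approached as far as the arm can. A call with a number of a shift or a turn outside -1 to 1 is refused whole. A call with a gripper value outside its range is refused whole. The fingers move at their own pace and stop on an object; "grip_force" is the grip in N (left out, the last holds). Time passes only in rows, so rows that do not move let the fingers close. It gives the time, the measured TCP pose, the force and the opening at its end, in the units of the state.
- ctrl.get_state(): the state, without advancing time (a new reading comes with each control period).
- ctrl.read_camera(name): name is "scene" or "top"; returns (picture, depth): 384x512x3 uint8, blue, green, red; 384x512 float32, m along the optical axis (not along the pixel's ray), 0 where there is no reading.
- ctrl.camera_params(name): a dict with "fx", "fy", "cx", "cy" (pixels), "distortion" ([k1, k2, p1, p2, k3] as OpenCV has them; the pictures are not rectified), "extrinsics" (4x4, takes a point from camera to world coordinates). Camera axes: x right, y down, z forward; pixel columns grow to the right and rows downward; lengths in m; the calibration is good to about 2 mm. A picture is of the moment at which its call begins. camera_params takes no time and is no camera call.
- ctrl.sign_off(): hands the job in, once; it reports no verdict.
Trained networks look in the newest picture that a camera, given by its name, has taken for a name from the list of things; names that differ only in an ending like _2 or _b are one class to them, and where a whole thing is asked for, a point or a joint stands for the part that bears it (a point fixed in the world has none). Each returns a list of dicts, best first, with "score" (0 to 1); they miss things now and then, are a little off and sometimes report something else, mostly with a low value. They report only what shows in the picture. A call takes as long as a camera call. They do not tell look-alikes from the thing itself.
- ctrl.masks_of(camera, thing): "region" (384x512 bool, what is visible of it) and "at" ([column, row] in pixels, amid what is visible of it).
The state is a dict: "time": time; "qpos": joint angles; "dq": joint speeds; "joint_efforts": joint torques, N m; "eef_pos": TCP position; "tcp_rot": TCP orientation; "contact_force": force on the tool from outside, world axes, zero at the start; "wrist_torque": the same for the moment, N m; "opening": opening from 0.0 (shut) to 1.0 (fully open).
Only numpy, scipy, OpenCV 4.12 (cv2) and the standard library are available. Lean on these libraries where they do the work, as an engineer would, in place of code of your own. Each camera call takes 0.05 s, during which the arm holds its last target.

## Working session

There is one attempt and no reset: what is moved stays moved. The work goes in short steps, Python scripts to look and compute and a tool call to move; the robot and the scene stay as the last step left them, time stands still between calls to the robot, and variables do not carry over. Pictures are saved under pics/ and viewed, and the job is handed in when it is done.

Besides the shell and the picture viewer there is one more tool, called by a JSON object that holds its "fn" and its "kwargs", one argument or row to a line. arm_command: Moves the arm, as the interface text tells. Shifts and turns lie within -1 to 1; 1 stands for 0.3 m of shift or 30 degrees of turn. Its arguments: {"type":"object","properties":{"steps":{"type":"array","items":{"type":"object","properties":{"hand":{"type":"number"},"travel":{"type":"array","items":{"type":"number","minimum":-1,"maximum":1}},"rotation":{"type":"array","items":{"type":"number","minimum":-1,"maximum":1}}}}},"grip_force":{"type":"number"}},"required":["steps"]}

```bash
ls; mkdir -p pics; python3 - <<'E'
from plant import ctrl
import cv2,numpy as np
print(ctrl.get_state())
for n in("scene","top"):
    p,d=ctrl.read_camera(n); cv2.imwrite(f"pics/{n}0.png",p); np.save(f"{n}0.npy",d)
    c=ctrl.camera_params(n); print(n,c)
E
```

```text
pics
{'time': 0.0, 'qpos': array([-1.47397175e+00,  2.87217682e-01,  1.57816284e+00,  1.67538699e-05,
        1.27861302e+00, -1.49983984e-01]), 'dq': array([-0.00122244,  0.00074073,  0.00025074,  0.00073643,  0.00035091,
       -0.00052111]), 'joint_efforts': array([-6.51746286e-04, -4.05982375e+01, -2.92625302e+01, -1.16554825e-04,
        5.89212039e-03, -3.42256314e-06]), 'eef_pos': array([ 0.16489414, -0.65393613,  0.2549201 ]), 'tcp_rot': array([-0.08700871,  0.70257758, -0.7008808 ,  0.08706516]), 'contact_force': array([ 0.80545369,  0.18725028, -0.31183375]), 'wrist_torque': array([-0.06013863, -0.00017876, -0.03004645]), 'opening': 1.0005691192001096}
scene {'fx': 372.2696312746322, 'fy': 372.2696312746322, 'cx': 257.26569985721295, 'cy': 197.83990389016057, 'distortion': array([-0.12117325,  0.        ,  0.        ,  0.        ,  0.        ]), 'extrinsics': array([[-0.07245385,  0.78303534, -0.61774275,  1.02819104],
       [ 0.99732598,  0.05094608, -0.05239645,  0.06900668],
       [-0.0095567 , -0.61988721, -0.78463272,  0.90132239],
       [ 0.        ,  0.        ,  0.        ,  1.        ]])}
top {'fx': 431.28164906224225, 'fy': 431.28164906224225, 'cx': 255.02297570291125, 'cy': 195.6811231624728, 'distortion': array([-0.01992036,  0.        ,  0.        ,  0.        ,  0.        ]), 'extrinsics': array([[-0.00505889, -0.99415949,  0.10780224,  0.29606505],
       [-0.99984276,  0.00319643, -0.01744244,  0.01483339],
       [ 0.01699599, -0.10787353, -0.99401933,  1.04799055],
       [ 0.        ,  0.        ,  0.        ,  1.        ]])}
```

View pics/scene0.png

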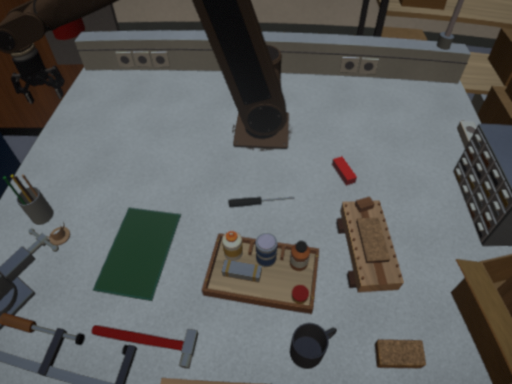

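View pics/top0.png

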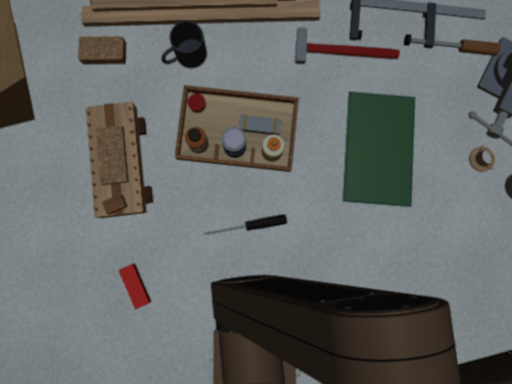

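The weight could be the grey bar with brass bands at top (262,124) / scene (241,270), in the trough. The red look-alike is at top (134,286) / scene (345,170), and the cork block at top (102,50) could also be confused. By the description it is the grey bar. I'll check it in a close crop and fit the poses.

```bash
cat > h.py <<'E'
from plant import ctrl
import cv2,numpy as np
from scipy.spatial.transform import Rotation as R
def K(c): return np.array([[c['fx'],0,c['cx']],[0,c['fy'],c['cy']],[0,0,1]])
def pix2plane(n,uv,z):
    c=ctrl.camera_params(n);E=c['extrinsics']
    q=cv2.undistortPoints(np.float64(uv).reshape(-1,1,2),K(c),np.array(c['distortion'])).reshape(-1,2)
    r=np.c_[q,np.ones(len(q))]@E[:3,:3].T; o=E[:3,3]
    return o+r*((z-o[2])/r[:,2])[:,None]
def cloud(n,d,m):
    c=ctrl.camera_params(n);E=c['extrinsics']
    v,u=np.nonzero(m&(d>0))
    q=cv2.undistortPoints(np.float64(np.c_[u,v]).reshape(-1,1,2),K(c),np.array(c['distortion'])).reshape(-1,2)
    P=np.c_[q,np.ones(len(q))]*d[v,u][:,None]
    return P@E[:3,:3].T+E[:3,3]
def proj(n,P):
    c=ctrl.camera_params(n);E=np.linalg.inv(c['extrinsics'])
    return cv2.projectPoints(np.float64(P).reshape(-1,1,3),cv2.Rodrigues(E[:3,:3])[0],E[:3,3],K(c),np.array(c['distortion']))[0].reshape(-1,2)
E
python3 - <<'E'
from h import *
import pickle
out={}
for n in("top","scene"):
    d=np.load(f"{n}0.npy")
    for t in["glue_mid","amber_mid","can_mid","weight_mid","rack","mat","caul","waxtin","offcut"]:
        r=ctrl.masks_of(n,t)
        out[n,t]=r
        for x in r[:2]:
            P=cloud(n,d,x['region'])
            if len(P)==0: print(n,t,'nodepth');continue
            zt=np.percentile(P[:,2],95); T=P[abs(P[:,2]-zt)<.006]
            print(n,t,round(x['score'],2),np.round(x['at']),len(P),'z95 %.3f'%zt,'med',np.round(np.median(T,0),3),'min',np.round(np.percentile(P,2,0),3),'max',np.round(np.percentile(P,98,0),3))
            if t in("weight_mid","rack","mat","caul"):
                print('   rect',[ (np.round(a,3) if not np.isscalar(a) else round(a,1)) for a in cv2.minAreaRect(np.float32(T[:,:2]*1000))])
pickle.dump(out,open("m0.pkl","wb"))
for n,b in(("top",(170,75,305,180)),("scene",(190,190,410,320))):
    p=cv2.imread(f"pics/{n}0.png")[b[1]:b[3],b[0]:b[2]]
    cv2.imwrite(f"pics/{n}0c.png",cv2.resize(p,None,fx=800/p.shape[1] if n=='scene' else 5.5,fy=800/p.shape[1] if n=='scene' else 5.5,interpolation=cv2.INTER_CUBIC))
E
```

```text
top glue_mid 0.74 [275. 144.] 489 z95 0.100 med [ 0.517 -0.045  0.097] min [ 0.493 -0.068  0.023] max [ 0.543 -0.021  0.102]
top amber_mid 0.86 [195. 136.] 453 z95 0.103 med [0.538 0.134 0.101] min [0.514 0.11  0.019] max [0.553 0.155 0.104]
top amber_mid 0.18 [115. 154.] 1612 z95 0.088 med [0.496 0.322 0.086] min [0.432 0.29  0.075] max [0.558 0.354 0.089]
top can_mid 0.69 [231. 140.] 621 z95 0.099 med [0.53  0.045 0.097] min [0.502 0.02  0.022] max [0.554 0.07  0.1  ]
top weight_mid 0.94 [259. 128.] 746 z95 0.042 med [ 0.581 -0.016  0.039] min [ 0.558 -0.067  0.008] max [0.601 0.032 0.043]
   rect [array([580.194, -15.44 ]), array([99.361, 37.843]), 81.9]
top weight_mid 0.89 [136. 283.] 741 z95 0.034 med [0.197 0.278 0.032] min [0.154 0.247 0.007] max [0.241 0.306 0.035]
   rect [array([196.74 , 278.789]), array([96.258, 35.784]), 23.9]
top rack 0.85 [231. 123.] 6228 z95 0.036 med [0.641 0.04  0.035] min [ 0.478 -0.097  0.005] max [0.668 0.178 0.038]
   rect [array([574.642,  39.103]), array([282.336, 180.908]), 83.5]
top mat 0.89 [378. 150.] 7647 z95 0.009 med [ 0.525 -0.311  0.00
[... 1932 characters left out ...]
9 0.008] max [0.657 0.158 0.036]
   rect [array([637.153, 138.016]), array([41.087, 42.687]), 1.8]
scene caul 0.67 [374. 240.] 1062 z95 0.085 med [0.501 0.323 0.082] min [0.435 0.291 0.071] max [0.561 0.355 0.086]
   rect [array([496.514, 324.201]), array([131.457,  62.206]), 5.4]
scene caul 0.63 [264. 283.] 4697 z95 0.034 med [0.647 0.048 0.033] min [ 0.488 -0.099  0.003] max [0.675 0.177 0.035]
   rect [array([576.21 ,  40.246]), array([282.213, 176.824]), 83.6]
scene waxtin 0.61 [297. 293.] 237 z95 0.035 med [0.639 0.138 0.033] min [0.62  0.119 0.013] max [0.657 0.156 0.036]
scene offcut 0.73 [366. 205.] 186 z95 0.093 med [0.387 0.312 0.091] min [0.373 0.291 0.071] max [0.404 0.335 0.093]
```

View pics/top0c.png

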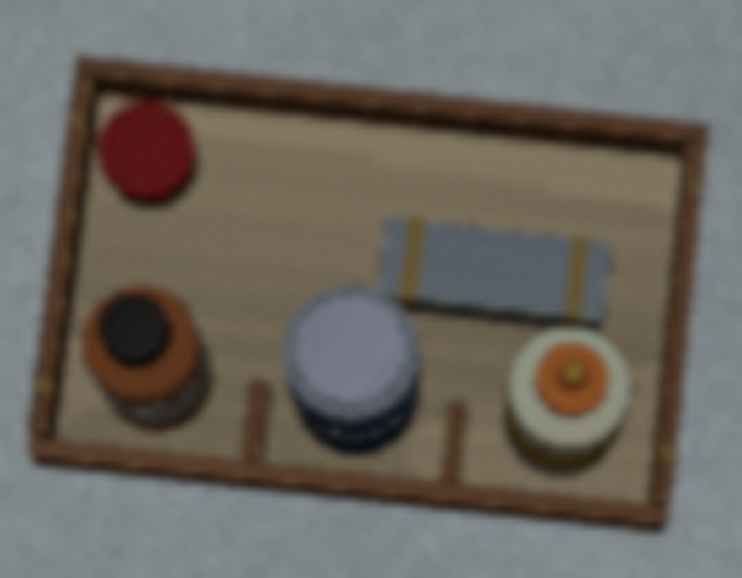

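View pics/scene0c.png

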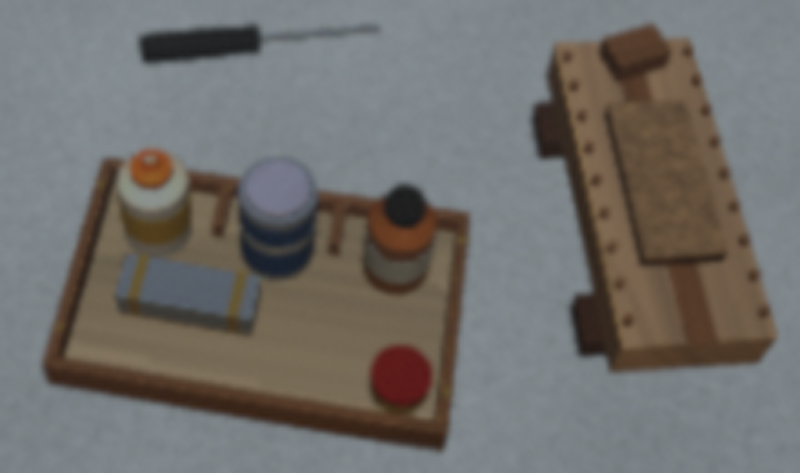

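```bash
cat >> h.py <<'E'
def st():
    s=ctrl.get_state(); M=R.from_quat(s['tcp_rot']).as_matrix(); return s,s['eef_pos'],M
def show():
    s,p,M=st()
    jy=np.degrees(np.arctan2(M[1,2],M[0,2]))
    print('t %.2f'%s['time'],'p',np.round(p,4),'jaw yaw %.1f'%jy,'open %.3f'%s['opening'],'F',np.round(s['contact_force'],1),'q',np.round(s['qpos'],2))
def tgt(pos,jawyaw):
    # tool y down, z jaw dir at yaw, x=y×z
    a=np.radians(jawyaw); z=np.array([np.cos(a),np.sin(a),0]);y=np.array([0,0,-1.]);x=np.cross(y,z)
    return np.array(pos),np.c_[x,y,z]
def need(pos,jawyaw):
    s,p,M=st(); P,T=tgt(pos,jawyaw)
    tr=M.T@(P-p); rv=R.from_matrix(M.T@T).as_rotvec()
    print('dist mm',np.round(1000*(P-p),1),'travel units',np.round(tr/.3,4),'rot units',np.round(np.degrees(rv)/30,3), 'deg',np.round(np.degrees(rv),1))
    # in target-frame units too
    print('   travel in final axes',np.round(T.T@(P-p)/.3,4))
E
python3 - <<'E'
from h import *
show(); print(st()[2].round(3))
need([.53,-.1,.25],-6.5);need([.53,-.1,.25],173.5)
E
```

```text
t 1.00 p [ 0.1649 -0.6545  0.2563] jaw yaw -75.9 open 1.003 F [-0.3 -0.6 -0.4] q [-1.47  0.29  1.58 -0.    1.28 -0.15]
[[-0.97  -0.     0.244]
 [-0.244  0.    -0.97 ]
 [-0.    -1.    -0.   ]]
dist mm [365.1 554.5  -6.3] travel units [-1.6316  0.0211 -1.4952] rot units [ 0.    -2.312 -0.   ] deg [  0.  -69.4  -0. ]
   travel in final axes [-1.9743  0.021   0.9998]
dist mm [365.1 554.5  -6.3] travel units [-1.6316  0.0211 -1.4952] rot units [0.    3.688 0.   ] deg [  0.  110.6   0. ]
   travel in final axes [ 1.9743  0.021  -0.9998]
```

{"fn": "arm_command", "kwargs": {
  "steps": [
    {"hand":1,"travel":[0,0,0],"rotation":[0,-0.33,0]},
    {"hand":1,"travel":[0,0,0],"rotation":[0,-0.33,0]},
    {"hand":1,"travel":[0,0,0],"rotation":[0,-0.33,0]},
    {"hand":1,"travel":[0,0,0],"rotation":[0,-0.33,0]},
    {"hand":1,"travel":[0,0,0],"rotation":[0,-0.33,0]},
    {"hand":1,"travel":[0,0,0],"rotation":[0,-0.33,0]},
    {"hand":1,"travel":[0,0,0],"rotation":[0,-0.33,0]}
  ],
  "grip_force": 40
}}

```text
time: 1.88
eef_pos: [0.1649, -0.6545, 0.2563]
tcp_rot: [-0.481, 0.518, -0.518, 0.481]
contact_force: [-0.5, -0.6, 1.1]
opening: 1.0
```

```bash
python3 - <<'E'
from h import *
show(); need([.5195,-.0435,.2],-6.5)
E
```

```text
t 1.88 p [ 0.1649 -0.6545  0.2563] jaw yaw -4.3 open 1.000 F [-0.5 -0.6  1.1] q [-1.47  0.29  1.58 -0.    1.28 -1.4 ]
dist mm [354.6 611.  -56.3] travel units [-2.1191  0.1878  1.027 ] rot units [ 0.     0.074 -0.   ] deg [ 0.   2.2 -0. ]
   travel in final axes [-2.1574  0.1878  0.9438]
```

{"fn": "arm_command", "kwargs": {
  "steps": [
    {"hand":1,"travel":[0,0,0],"rotation":[0,0.07,0]},
    {"hand":1,"travel":[-0.166,0,0.0725]},
    {"hand":1,"travel":[-0.166,0,0.0725]},
    {"hand":1,"travel":[-0.166,0,0.0725]},
    {"hand":1,"travel":[-0.166,0,0.0725]},
    {"hand":1,"travel":[-0.166,0,0.0725]},
    {"hand":1,"travel":[-0.166,0,0.0725]},
    {"hand":1,"travel":[-0.166,0,0.0725]},
    {"hand":1,"travel":[-0.166,0,0.0725]},
    {"hand":1,"travel":[-0.166,0,0.0725]},
    {"hand":1,"travel":[-0.166,0,0.0725]},
    {"hand":1,"travel":[-0.166,0,0.0725]},
    {"hand":1,"travel":[-0.166,0,0.0725]},
    {"hand":1,"travel":[-0.166,0,0.0725]},
    {"hand":1,"travel":[0,0,0]}
  ]
}}

```text
$.steps[1]: bad value
```

```bash
python3 - <<'E'
from h import *
show(); need([.5195,-.0435,.15],-6.5)
E
```

```text
t 1.88 p [ 0.1649 -0.6545  0.2563] jaw yaw -4.3 open 1.000 F [-0.5 -0.6  1.1] q [-1.47  0.29  1.58 -0.    1.28 -1.4 ]
dist mm [ 354.6  611.  -106.3] travel units [-2.1191  0.3545  1.027 ] rot units [ 0.     0.074 -0.   ] deg [ 0.   2.2 -0. ]
   travel in final axes [-2.1574  0.3545  0.9438]
```

Every row needs its rotation given.

{"fn": "arm_command", "kwargs": {
  "steps": [
    {"hand":1,"travel":[0,0,0],"rotation":[0,0.07,0]},
    {"hand":1,"travel":[-0.166,0,0.0725],"rotation":[0,0,0]},
    {"hand":1,"travel":[-0.166,0,0.0725],"rotation":[0,0,0]},
    {"hand":1,"travel":[-0.166,0,0.0725],"rotation":[0,0,0]},
    {"hand":1,"travel":[-0.166,0,0.0725],"rotation":[0,0,0]},
    {"hand":1,"travel":[-0.166,0,0.0725],"rotation":[0,0,0]},
    {"hand":1,"travel":[-0.166,0,0.0725],"rotation":[0,0,0]},
    {"hand":1,"travel":[-0.166,0,0.0725],"rotation":[0,0,0]},
    {"hand":1,"travel":[-0.166,0,0.0725],"rotation":[0,0,0]},
    {"hand":1,"travel":[-0.166,0,0.0725],"rotation":[0,0,0]},
    {"hand":1,"travel":[-0.166,0,0.0725],"rotation":[0,0,0]},
    {"hand":1,"travel":[-0.166,0,0.0725],"rotation":[0,0,0]},
    {"hand":1,"travel":[-0.166,0,0.0725],"rotation":[0,0,0]},
    {"hand":1,"travel":[-0.166,0,0.0725],"rotation":[0,0,0]},
    {"hand":1,"travel":[0,0,0],"rotation":[0,0,0]}
  ]
}}

```text
time: 3.75
eef_pos: [0.5496, -0.0373, 0.2589]
tcp_rot: [0.451, -0.54, 0.548, -0.453]
contact_force: [-0.6, -0.1, -0.1]
opening: 1.001
```

```bash
python3 - <<'E'
from h import *
show(); need([.5195,-.0435,.15],-6.5)
E
```

```text
t 3.75 p [ 0.5496 -0.0373  0.2589] jaw yaw -10.6 open 1.001 F [-0.6 -0.1 -0.1] q [-0.25  0.01  1.89 -0.    1.24 -0.06]
dist mm [ -30.1   -6.2 -108.9] travel units [ 0.0368  0.3621 -0.0987] rot units [-0.02  -0.137  0.01 ] deg [-0.6 -4.1  0.3]
   travel in final axes [ 0.0318  0.3629 -0.0973]
```

{"fn": "arm_command", "kwargs": {
  "steps": [
    {"hand":1,"travel":[0.032,0,-0.097],"rotation":[-0.02,-0.137,0.01]},
    {"hand":1,"travel":[0,0.12,0],"rotation":[0,0,0]},
    {"hand":1,"travel":[0,0.12,0],"rotation":[0,0,0]},
    {"hand":1,"travel":[0,0.12,0],"rotation":[0,0,0]},
    {"hand":1,"travel":[0,0,0],"rotation":[0,0,0]}
  ]
}}

```text
time: 4.38
eef_pos: [0.5179, -0.0446, 0.1501]
tcp_rot: [0.467, -0.53, 0.533, -0.467]
contact_force: [-0.2, 0.6, 0.7]
opening: 0.999
```

```bash
python3 - <<'E'
from h import *
show(); need([.5195,-.0435,.066],-6.5)
E
```

```text
t 4.38 p [ 0.5179 -0.0446  0.1501] jaw yaw -7.4 open 0.999 F [-0.2  0.6  0.7] q [-0.28  0.06  2.04 -0.    1.04 -0.15]
dist mm [  1.6   1.1 -84.1] travel units [-0.0052  0.2803  0.0039] rot units [-0.006 -0.03   0.005] deg [-0.2 -0.9  0.2]
   travel in final axes [-0.0043  0.2803  0.0048]
```

{"fn": "arm_command", "kwargs": {
  "steps": [
    {"hand":1,"travel":[-0.005,0.06,0.004],"rotation":[-0.006,-0.03,0.005]},
    {"hand":1,"travel":[0,0.06,0],"rotation":[0,0,0]},
    {"hand":1,"travel":[0,0.06,0],"rotation":[0,0,0]},
    {"hand":1,"travel":[0,0.05,0],"rotation":[0,0,0]},
    {"hand":1,"travel":[0,0.05,0],"rotation":[0,0,0]},
    {"hand":1,"travel":[0,0,0],"rotation":[0,0,0]}
  ]
}}

```text
time: 5.12
eef_pos: [0.5227, -0.0452, 0.0654]
tcp_rot: [0.469, -0.526, 0.531, -0.471]
contact_force: [-0.2, -0.7, 0.2]
opening: 0.999
```

```bash
python3 - <<'E'
from h import *
show(); need([.5195,-.0435,.066],-6.5)
p,d=ctrl.read_camera("scene"); cv2.imwrite("pics/s1.png",cv2.resize(p[180:330,170:370],None,fx=4,fy=4))
E
```

```text
t 5.12 p [ 0.5227 -0.0452  0.0654] jaw yaw -6.7 open 0.999 F [-0.2 -0.7  0.2] q [-0.28  0.2   2.07 -0.    0.86 -0.16]
dist mm [-3.2  1.7  0.6] travel units [-0.0045 -0.0021 -0.0113] rot units [-0.015 -0.006  0.003] deg [-0.4 -0.2  0.1]
   travel in final axes [-0.0045 -0.002  -0.0113]
```

View pics/s1.png

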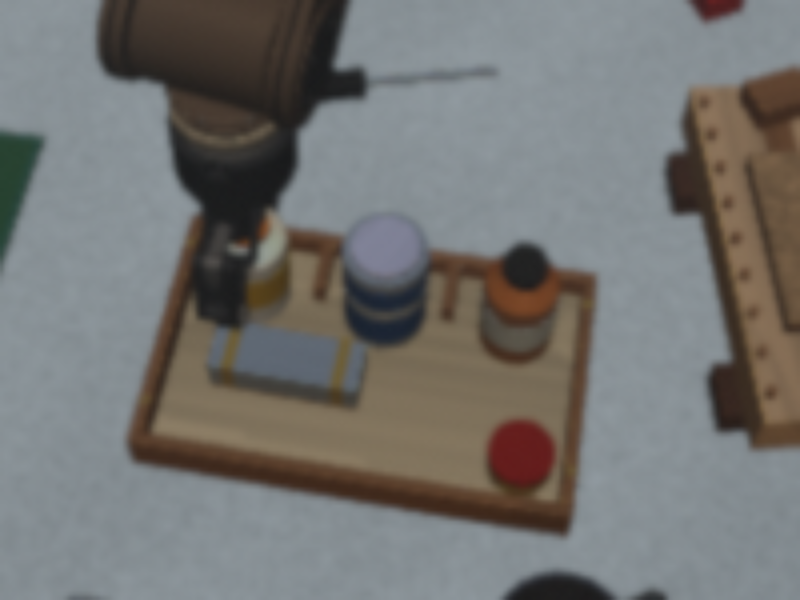

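```bash
python3 - <<'E'
from h import *
s,p,M=st()
for off in ([0,0,0],[0,.025,0],[0,.02,.05],[0,.0,.05],[0,-.05,.04],[.011,.02,.05],[-.011,.02,.05]):
    P=p+M@np.array(off); u=proj("scene",P)[0]; print(off,P.round(3),u.round(1),((u-[170,180])*4).round())
print(((proj("scene",[[.5195,-.0435,.104],[.5195,-.0435,.008]])-[170,180])*4).round())
E
```

```text
[0, 0, 0] [ 0.523 -0.045  0.066] [230.7 242.3] [243. 249.]
[0, 0.025, 0] [ 0.524 -0.045  0.041] [231.3 247.3] [245. 269.]
[0, 0.02, 0.05] [ 0.573 -0.051  0.047] [226.8 262.6] [227. 330.]
[0, 0.0, 0.05] [ 0.573 -0.051  0.067] [226.2 258.7] [225. 315.]
[0, -0.05, 0.04] [ 0.563 -0.05   0.117] [225.7 245.1] [223. 260.]
[0.011, 0.02, 0.05] [ 0.572 -0.062  0.047] [222.6 261.9] [211. 327.]
[-0.011, 0.02, 0.05] [ 0.574 -0.04   0.047] [230.9 263.3] [244. 333.]
[[243. 213.]
 [252. 289.]]
```

{"fn": "arm_command", "kwargs": {
  "steps": [
    {"hand":1,"travel":[-0.005,0,-0.01],"rotation":[-0.015,0,0]},
    {"hand":0.5,"travel":[0,0,0],"rotation":[0,0,0]},
    {"hand":0.3,"travel":[0,0,0],"rotation":[0,0,0]},
    {"hand":0.3,"travel":[0,0,0],"rotation":[0,0,0]},
    {"hand":0.3,"travel":[0,0,0],"rotation":[0,0,0]},
    {"hand":0.3,"travel":[0,0,0],"rotation":[0,0,0]},
    {"hand":0.3,"travel":[0,0,0],"rotation":[0,0,0]}
  ],
  "grip_force": 35
}}

```text
time: 6.05
eef_pos: [0.5216, -0.0437, 0.0683]
tcp_rot: [0.47, -0.526, 0.53, -0.47]
contact_force: [0.2, -0.7, 0.3]
opening: 0.591
```

```bash
python3 - <<'E'
from h import *
show()
E
```

```text
t 6.05 p [ 0.5216 -0.0437  0.0683] jaw yaw -6.7 open 0.591 F [ 0.2 -0.7  0.3] q [-0.28  0.2   2.07 -0.    0.87 -0.16]
```

{"fn": "arm_command", "kwargs": {
  "steps": [
    {"hand":0.3,"travel":[0,-0.05,0],"rotation":[0,0,0]},
    {"hand":0.3,"travel":[0,-0.08,0],"rotation":[0,0,0]},
    {"hand":0.3,"travel":[0,-0.08,0],"rotation":[0,0,0]},
    {"hand":0.3,"travel":[0,-0.08,0],"rotation":[0,0,0]},
    {"hand":0.3,"travel":[0,-0.06,0],"rotation":[0,0,0]},
    {"hand":0.3,"travel":[0,0,0],"rotation":[0,0,0]}
  ]
}}

```text
time: 6.8
eef_pos: [0.5206, -0.0432, 0.1795]
tcp_rot: [0.47, -0.526, 0.53, -0.471]
contact_force: [0.2, -0.2, -1.9]
opening: 0.596
```

```bash
python3 - <<'E'
from h import *
show(); need([.6275,-.3205,.18],-6.5)
E
```

```text
t 6.80 p [ 0.5206 -0.0432  0.1795] jaw yaw -6.7 open 0.596 F [ 0.2 -0.2 -1.9] q [-0.28  0.03  2.02 -0.    1.09 -0.16]
dist mm [ 106.9 -277.3    0.5] travel units [0.8768 0.0027 0.4613] rot units [-0.009 -0.006  0.005] deg [-0.3 -0.2  0.1]
   travel in final axes [ 0.8782 -0.0017  0.4586]
```

{"fn": "arm_command", "kwargs": {
  "steps": [
    {"hand":0.3,"travel":[0.05,0,0.026],"rotation":[0,0,0]},
    {"hand":0.3,"travel":[0.09,0,0.047],"rotation":[0,0,0]},
    {"hand":0.3,"travel":[0.09,0,0.047],"rotation":[0,0,0]},
    {"hand":0.3,"travel":[0.09,0,0.047],"rotation":[0,0,0]},
    {"hand":0.3,"travel":[0.09,0,0.047],"rotation":[0,0,0]},
    {"hand":0.3,"travel":[0.09,0,0.047],"rotation":[0,0,0]},
    {"hand":0.3,"travel":[0.09,0,0.047],"rotation":[0,0,0]},
    {"hand":0.3,"travel":[0.09,0,0.047],"rotation":[0,0,0]},
    {"hand":0.3,"travel":[0.09,0,0.047],"rotation":[0,0,0]},
    {"hand":0.3,"travel":[0.08,0,0.043],"rotation":[0,0,0]},
    {"hand":0.3,"travel":[0.03,0,0.015],"rotation":[0,0,0]},
    {"hand":0.3,"travel":[0,0,0],"rotation":[0,0,0]}
  ]
}}

```text
time: 8.3
eef_pos: [0.6237, -0.3392, 0.1614]
tcp_rot: [-0.472, 0.535, -0.524, 0.466]
contact_force: [-0.6, 0.4, -0.7]
opening: 0.598
```

```bash
python3 - <<'E'
from h import *
show(); need([.6275,-.3205,.067],-6.5)
E
```

```text
t 8.30 p [ 0.6237 -0.3392  0.1614] jaw yaw -6.9 open 0.598 F [-0.6  0.4 -0.7] q [-0.64  0.45  1.54 -0.01  1.17 -0.52]
dist mm [  3.8  18.7 -94.4] travel units [-0.0621  0.315   0.0106] rot units [ 0.033 -0.013 -0.008] deg [ 1.  -0.4 -0.3]
   travel in final axes [-0.0634  0.3148  0.0056]
```

{"fn": "arm_command", "kwargs": {
  "steps": [
    {"hand":0.3,"travel":[-0.06,0.02,0.008],"rotation":[0.033,-0.013,-0.008]},
    {"hand":0.3,"travel":[0,0.06,0],"rotation":[0,0,0]},
    {"hand":0.3,"travel":[0,0.06,0],"rotation":[0,0,0]},
    {"hand":0.3,"travel":[0,0.06,0],"rotation":[0,0,0]},
    {"hand":0.3,"travel":[0,0.05,0],"rotation":[0,0,0]},
    {"hand":0.3,"travel":[0,0.02,0],"rotation":[0,0,0]},
    {"hand":0.3,"travel":[0,0,0],"rotation":[0,0,0]}
  ]
}}

```text
time: 9.18
eef_pos: [0.6266, -0.3159, 0.0718]
tcp_rot: [-0.472, 0.529, -0.525, 0.472]
contact_force: [-0.2, -0.6, -0.6]
opening: 0.594
```

```bash
python3 - <<'E'
from h import *
show(); need([.6275,-.3205,.0645],-6.5)
E
```

```text
t 9.18 p [ 0.6266 -0.3159  0.0718] jaw yaw -6.3 open 0.594 F [-0.2 -0.6 -0.6] q [-0.61  0.53  1.61  0.    1.01 -0.5 ]
dist mm [ 0.9 -4.6 -7.3] travel units [0.015  0.0243 0.0047] rot units [ 0.008  0.007 -0.007] deg [ 0.2  0.2 -0.2]
   travel in final axes [0.0149 0.0244 0.0046]
```

{"fn": "arm_command", "kwargs": {
  "steps": [
    {"hand":0.3,"travel":[0,0.012,0],"rotation":[0,0,0]},
    {"hand":0.3,"travel":[0,0.009,0],"rotation":[0,0,0]},
    {"hand":0.3,"travel":[0,0,0],"rotation":[0,0,0]}
  ]
}}

```text
time: 9.55
eef_pos: [0.6277, -0.3169, 0.0672]
tcp_rot: [-0.471, 0.527, -0.526, 0.472]
contact_force: [0.4, 0.7, -0.6]
opening: 0.591
```

```bash
python3 - <<'E'
from h import *
show(); need([.6275,-.3205,.0645],-6.5)
E
```

```text
t 9.55 p [ 0.6277 -0.3169  0.0672] jaw yaw -6.3 open 0.591 F [ 0.4  0.7 -0.6] q [-0.61  0.54  1.61  0.    1.   -0.5 ]
dist mm [-0.2 -3.6 -2.7] travel units [0.0119 0.0088 0.0008] rot units [ 0.002  0.006 -0.003] deg [ 0.1  0.2 -0.1]
   travel in final axes [0.0119 0.0089 0.0008]
```

{"fn": "arm_command", "kwargs": {
  "steps": [
    {"hand":0.3,"travel":[0,0.007,0],"rotation":[0,0,0]},
    {"hand":0.3,"travel":[0,0.003,0],"rotation":[0,0,0]},
    {"hand":0.3,"travel":[0,0,0],"rotation":[0,0,0]}
  ]
}}

```text
time: 9.93
eef_pos: [0.628, -0.3172, 0.0648]
tcp_rot: [-0.471, 0.527, -0.527, 0.472]
contact_force: [-0.2, 0.2, -1.1]
opening: 0.593
```

```bash
python3 - <<'E'
from h import *
show(); need([.6275,-.3205,.0645],-6.5)
E
```

```text
t 9.93 p [ 0.628  -0.3172  0.0648] jaw yaw -6.3 open 0.593 F [-0.2  0.2 -1.1] q [-0.61  0.54  1.61  0.    0.99 -0.5 ]
dist mm [-0.5 -3.3 -0.3] travel units [ 0.0111  0.0008 -0.0005] rot units [-0.     0.006 -0.002] deg [-0.   0.2 -0.1]
   travel in final axes [ 0.0111  0.0008 -0.0004]
```

{"fn": "arm_command", "kwargs": {
  "steps": [
    {"hand":0.65,"travel":[0,0,0],"rotation":[0,0,0]},
    {"hand":0.8,"travel":[0,0,0],"rotation":[0,0,0]},
    {"hand":1,"travel":[0,0,0],"rotation":[0,0,0]},
    {"hand":1,"travel":[0,0,0],"rotation":[0,0,0]},
    {"hand":1,"travel":[0,-0.04,0],"rotation":[0,0,0]},
    {"hand":1,"travel":[0,-0.08,0],"rotation":[0,0,0]},
    {"hand":1,"travel":[0,-0.1,0],"rotation":[0,0,0]},
    {"hand":1,"travel":[0,-0.1,0],"rotation":[0,0,0]},
    {"hand":1,"travel":[0,0,0],"rotation":[0,0,0]}
  ]
}}

```text
time: 11.05
eef_pos: [0.6292, -0.3181, 0.1685]
tcp_rot: [0.471, -0.525, 0.528, -0.472]
contact_force: [0.2, -0.1, 0.6]
opening: 1.001
```

```bash
python3 - <<'E'
from h import *
show(); need([.532,.046,.18],-6.5)
p,d=ctrl.read_camera("scene"); cv2.imwrite("pics/s2.png",cv2.resize(p[150:350,60:410],None,fx=2.2,fy=2.2))
E
```

```text
t 11.05 p [ 0.6292 -0.3181  0.1685] jaw yaw -6.3 open 1.001 F [ 0.2 -0.1  0.6] q [-0.61  0.42  1.57  0.    1.15 -0.5 ]
dist mm [-97.2 364.1  11.5] travel units [-1.1707 -0.0424 -0.4556] rot units [-0.01   0.006  0.003] deg [-0.3  0.2  0.1]
   travel in final axes [-1.1693 -0.0383 -0.4595]
```

View pics/s2.png

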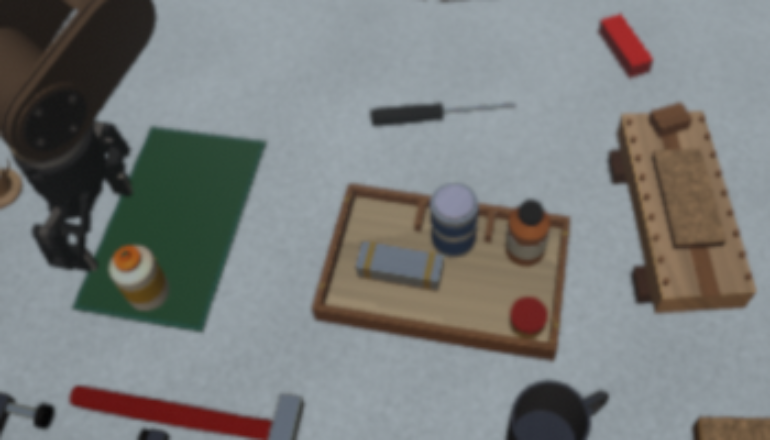

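{"fn": "arm_command", "kwargs": {
  "steps": [
    {"hand":1,"travel":[-0.06,-0.01,-0.024],"rotation":[0,0,0]},
    {"hand":1,"travel":[-0.11,-0.01,-0.043],"rotation":[0,0,0]},
    {"hand":1,"travel":[-0.11,-0.01,-0.043],"rotation":[0,0,0]},
    {"hand":1,"travel":[-0.11,-0.01,-0.043],"rotation":[0,0,0]},
    {"hand":1,"travel":[-0.11,0,-0.043],"rotation":[0,0,0]},
    {"hand":1,"travel":[-0.11,0,-0.043],"rotation":[0,0,0]},
    {"hand":1,"travel":[-0.11,0,-0.043],"rotation":[0,0,0]},
    {"hand":1,"travel":[-0.11,0,-0.043],"rotation":[0,0,0]},
    {"hand":1,"travel":[-0.11,0,-0.043],"rotation":[0,0,0]},
    {"hand":1,"travel":[-0.1,0,-0.04],"rotation":[0,0,0]},
    {"hand":1,"travel":[-0.05,0,-0.02],"rotation":[0,0,0]},
    {"hand":1,"travel":[0,0,0],"rotation":[0,0,0]}
  ]
}}

```text
time: 12.6
eef_pos: [0.5165, 0.046, 0.1618]
tcp_rot: [-0.478, 0.538, -0.514, 0.468]
contact_force: [0.0, 0.0, 0.4]
opening: 1.001
```

```bash
python3 - <<'E'
from h import *
show(); need([.532,.046,.15],-6.5)
E
```

```text
t 12.60 p [0.5165 0.046  0.1618] jaw yaw -6.1 open 1.001 F [0.  0.  0.4] q [-0.11  0.06  2.02  0.01  1.1  -0.01]
dist mm [ 15.5  -0.  -11.8] travel units [-0.0049  0.0375  0.0526] rot units [ 0.066  0.014 -0.023] deg [ 2.   0.4 -0.7]
   travel in final axes [-0.0057  0.0392  0.0513]
```

{"fn": "arm_command", "kwargs": {
  "steps": [
    {"hand":1,"travel":[-0.005,0.03,0.05],"rotation":[0.066,0.014,-0.023]},
    {"hand":1,"travel":[0,0,0],"rotation":[0,0,0]}
  ]
}}

```text
time: 12.85
eef_pos: [0.5314, 0.045, 0.1515]
tcp_rot: [0.471, -0.528, 0.528, -0.47]
contact_force: [-0.4, 0.6, -0.2]
opening: 0.996
```

```bash
python3 - <<'E'
from h import *
show(); need([.532,.046,.066],-6.5)
E
```

```text
t 12.85 p [0.5314 0.045  0.1515] jaw yaw -6.6 open 0.996 F [-0.4  0.6 -0.2] q [-0.11  0.09  2.01 -0.    1.04  0.01]
dist mm [  0.6   1.  -85.5] travel units [-0.004   0.2849  0.0016] rot units [ 0.    -0.002  0.002] deg [ 0.  -0.1  0.1]
   travel in final axes [-0.0036  0.2849  0.0016]
```

{"fn": "arm_command", "kwargs": {
  "steps": [
    {"hand":1,"travel":[-0.002,0.06,-0.003],"rotation":[0,0,0]},
    {"hand":1,"travel":[-0.001,0.06,-0.003],"rotation":[0,0,0]},
    {"hand":1,"travel":[-0.001,0.06,-0.003],"rotation":[0,0,0]},
    {"hand":1,"travel":[0,0.05,-0.002],"rotation":[0,0,0]},
    {"hand":1,"travel":[0,0.05,0],"rotation":[0,0,0]},
    {"hand":1,"travel":[0,0,0],"rotation":[0,0,0]}
  ]
}}

```text
time: 13.6
eef_pos: [0.5259, 0.0446, 0.0599]
tcp_rot: [-0.472, 0.53, -0.527, 0.468]
contact_force: [-1.0, -0.3, -0.2]
opening: 1.001
```

```bash
python3 - <<'E'
from h import *
show(); need([.532,.046,.066],-6.5)
E
```

```text
t 13.60 p [0.5259 0.0446 0.0599] jaw yaw -6.7 open 1.001 F [-1.  -0.3 -0.2] q [-0.11  0.22  2.06 -0.    0.87  0.01]
dist mm [6.1 1.4 6.1] travel units [-0.0069 -0.0204  0.0195] rot units [ 0.011 -0.007  0.002] deg [ 0.3 -0.2  0.1]
   travel in final axes [-0.0068 -0.0203  0.0197]
```

{"fn": "arm_command", "kwargs": {
  "steps": [
    {"hand":1,"travel":[-0.006,-0.02,0.019],"rotation":[0.01,0,0]},
    {"hand":1,"travel":[0,0,0],"rotation":[0,0,0]},
    {"hand":0.6,"travel":[0,0,0],"rotation":[0,0,0]},
    {"hand":0.3,"travel":[0,0,0],"rotation":[0,0,0]},
    {"hand":0.3,"travel":[0,0,0],"rotation":[0,0,0]},
    {"hand":0.3,"travel":[0,0,0],"rotation":[0,0,0]},
    {"hand":0.3,"travel":[0,0,0],"rotation":[0,0,0]}
  ],
  "grip_force": 40
}}

```text
time: 14.48
eef_pos: [0.534, 0.0458, 0.0688]
tcp_rot: [0.469, -0.527, 0.53, -0.471]
contact_force: [0.0, 1.3, -0.6]
opening: 0.645
```

```bash
python3 - <<'E'
from h import *
show(); need([.532,.046,.066],-6.5)
E
```

```text
t 14.47 p [0.534  0.0458 0.0688] jaw yaw -6.7 open 0.645 F [ 0.   1.3 -0.6] q [-0.1   0.22  2.04 -0.    0.88  0.01]
dist mm [-2.   0.2 -2.8] travel units [ 0.      0.0092 -0.0067] rot units [-0.008 -0.006  0.002] deg [-0.2 -0.2  0.1]
   travel in final axes [ 0.      0.0092 -0.0067]
```

{"fn": "arm_command", "kwargs": {
  "steps": [
    {"hand":0.3,"travel":[0,-0.05,0],"rotation":[0,0,0]},
    {"hand":0.3,"travel":[0,-0.08,0],"rotation":[0,0,0]},
    {"hand":0.3,"travel":[0,-0.08,0],"rotation":[0,0,0]},
    {"hand":0.3,"travel":[0,-0.08,0],"rotation":[0,0,0]},
    {"hand":0.3,"travel":[0,-0.08,0],"rotation":[0,0,0]},
    {"hand":0.3,"travel":[0,0,0],"rotation":[0,0,0]}
  ]
}}

```text
time: 15.22
eef_pos: [0.5315, 0.0462, 0.1838]
tcp_rot: [0.47, -0.528, 0.529, -0.47]
contact_force: [-0.4, -0.2, -3.1]
opening: 0.646
```

```bash
python3 - <<'E'
from h import *
show(); need([.528,-.312,.19],-6.5)
E
```

```text
t 15.22 p [0.5315 0.0462 0.1838] jaw yaw -6.7 open 0.646 F [-0.4 -0.2 -3.1] q [-0.1   0.05  1.99 -0.    1.11  0.01]
dist mm [  -3.5 -358.2    6.2] travel units [ 1.1872 -0.0191  0.1274] rot units [-0.001 -0.006  0.002] deg [-0.  -0.2  0.1]
   travel in final axes [ 1.1876 -0.0207  0.1235]
```

{"fn": "arm_command", "kwargs": {
  "steps": [
    {"hand":0.3,"travel":[0.05,-0.01,0.006],"rotation":[0,0,0]},
    {"hand":0.3,"travel":[0.1,-0.01,0.011],"rotation":[0,0,0]},
    {"hand":0.3,"travel":[0.1,-0.005,0.011],"rotation":[0,0,0]},
    {"hand":0.3,"travel":[0.1,-0.005,0.011],"rotation":[0,0,0]},
    {"hand":0.3,"travel":[0.1,-0.005,0.011],"rotation":[0,0,0]},
    {"hand":0.3,"travel":[0.1,-0.005,0.011],"rotation":[0,0,0]},
    {"hand":0.3,"travel":[0.1,-0.005,0.011],"rotation":[0,0,0]},
    {"hand":0.3,"travel":[0.1,-0.005,0.011],"rotation":[0,0,0]},
    {"hand":0.3,"travel":[0.1,-0.005,0.011],"rotation":[0,0,0]},
    {"hand":0.3,"travel":[0.1,0,0.011],"rotation":[0,0,0]},
    {"hand":0.3,"travel":[0.09,0,0.01],"rotation":[0,0,0]},
    {"hand":0.3,"travel":[0.04,0,0],"rotation":[0,0,0]},
    {"hand":0.3,"travel":[0,0,0],"rotation":[0,0,0]}
  ]
}}

```text
time: 16.85
eef_pos: [0.5151, -0.2964, 0.182]
tcp_rot: [-0.474, 0.539, -0.52, 0.463]
contact_force: [-0.7, 0.9, -2.5]
opening: 0.647
```

```bash
python3 - <<'E'
from h import *
show(); need([.528,-.312,.16],-6.5)
E
```

```text
t 16.85 p [ 0.5151 -0.2964  0.182 ] jaw yaw -6.9 open 0.647 F [-0.7  0.9 -2.5] q [-0.69  0.2   1.83 -0.01  1.15 -0.56]
dist mm [ 12.9 -15.6 -22. ] travel units [0.0467 0.0715 0.0512] rot units [ 0.058 -0.014 -0.011] deg [ 1.7 -0.4 -0.3]
   travel in final axes [0.0466 0.0733 0.0487]
```

{"fn": "arm_command", "kwargs": {
  "steps": [
    {"hand":0.3,"travel":[0.047,0.02,0.047],"rotation":[0.058,-0.014,-0.011]},
    {"hand":0.3,"travel":[0,0.05,0],"rotation":[0,0,0]},
    {"hand":0.3,"travel":[0,0.07,0],"rotation":[0,0,0]},
    {"hand":0.3,"travel":[0,0.07,0],"rotation":[0,0,0]},
    {"hand":0.3,"travel":[0,0.06,0],"rotation":[0,0,0]},
    {"hand":0.3,"travel":[0,0.04,0],"rotation":[0,0,0]},
    {"hand":0.3,"travel":[0,0,0],"rotation":[0,0,0]}
  ]
}}

```text
time: 17.73
eef_pos: [0.5277, -0.308, 0.08]
tcp_rot: [-0.472, 0.528, -0.525, 0.473]
contact_force: [0.2, -0.0, -2.7]
opening: 0.644
```

```bash
python3 - <<'E'
from h import *
show(); need([.528,-.312,.065],-6.5)
E
```

```text
t 17.73 p [ 0.5277 -0.308   0.08  ] jaw yaw -6.2 open 0.644 F [ 0.2 -0.  -2.7] q [-0.7   0.35  1.85  0.    0.95 -0.59]
dist mm [  0.3  -4.  -15. ] travel units [0.0133 0.05   0.0025] rot units [ 0.004  0.01  -0.008] deg [ 0.1  0.3 -0.2]
   travel in final axes [0.0131 0.05   0.0025]
```

{"fn": "arm_command", "kwargs": {
  "steps": [
    {"hand":0.3,"travel":[0.01,0.025,0],"rotation":[0.004,0.01,-0.008]},
    {"hand":0.3,"travel":[0,0.015,0],"rotation":[0,0,0]},
    {"hand":0.3,"travel":[0,0.006,0],"rotation":[0,0,0]},
    {"hand":0.3,"travel":[0,0,0],"rotation":[0,0,0]}
  ]
}}

```text
time: 18.23
eef_pos: [0.5287, -0.3123, 0.0676]
tcp_rot: [0.471, -0.526, 0.529, -0.471]
contact_force: [-0.1, 0.3, -2.8]
opening: 0.646
```

```bash
python3 - <<'E'
from h import *
show(); need([.528,-.312,.065],-6.5)
E
```

```text
t 18.23 p [ 0.5287 -0.3123  0.0676] jaw yaw -6.5 open 0.646 F [-0.1  0.3 -2.8] q [-0.7   0.37  1.85 -0.    0.92 -0.58]
dist mm [-0.7  0.3 -2.6] travel units [-0.0008  0.0085 -0.0025] rot units [-0.007 -0.001  0.005] deg [-0.2 -0.   0.2]
   travel in final axes [-0.0008  0.0085 -0.0024]
```

Still carrying (-2.8 N), so I'll lower 3 mm and watch for unloading.

{"fn": "arm_command", "kwargs": {
  "steps": [
    {"hand":0.3,"travel":[0,0.006,0],"rotation":[0,0,0]},
    {"hand":0.3,"travel":[0,0.005,0],"rotation":[0,0,0]},
    {"hand":0.3,"travel":[0,0,0],"rotation":[0,0,0]}
  ]
}}

```text
time: 18.6
eef_pos: [0.5291, -0.3127, 0.0649]
tcp_rot: [0.47, -0.526, 0.53, -0.471]
contact_force: [0.2, 0.2, -3.1]
opening: 0.649
```

```bash
python3 - <<'E'
from h import *
show(); need([.528,-.312,.065],-6.5)
E
```

```text
t 18.60 p [ 0.5291 -0.3127  0.0649] jaw yaw -6.5 open 0.649 F [ 0.2  0.2 -3.1] q [-0.7   0.37  1.85 -0.    0.91 -0.58]
dist mm [-1.1  0.7  0.1] travel units [-0.0019 -0.0003 -0.004 ] rot units [-0.01  -0.001  0.007] deg [-0.3 -0.   0.2]
   travel in final axes [-0.0019 -0.0003 -0.004 ]
```

{"fn": "arm_command", "kwargs": {
  "steps": [
    {"hand":0.3,"travel":[0,0.004,0],"rotation":[0,0,0]},
    {"hand":0.3,"travel":[0,0.003,0],"rotation":[0,0,0]},
    {"hand":0.3,"travel":[0,0,0],"rotation":[0,0,0]}
  ]
}}

```text
time: 18.98
eef_pos: [0.5293, -0.3128, 0.0648]
tcp_rot: [0.471, -0.526, 0.529, -0.471]
contact_force: [-0.4, 0.8, -1.9]
opening: 0.645
```

```bash
python3 - <<'E'
from h import *
show(); need([.528,-.312,.065],-6.5)
E
```

```text
t 18.98 p [ 0.5293 -0.3128  0.0648] jaw yaw -6.5 open 0.645 F [-0.4  0.8 -1.9] q [-0.7   0.38  1.85 -0.    0.91 -0.58]
dist mm [-1.3  0.8  0.2] travel units [-0.0023 -0.0008 -0.0047] rot units [-0.008 -0.     0.006] deg [-0.2 -0.   0.2]
   travel in final axes [-0.0023 -0.0008 -0.0047]
```

Contact (z stopped falling). Release and rise.

{"fn": "arm_command", "kwargs": {
  "steps": [
    {"hand":0.7,"travel":[0,0,0],"rotation":[0,0,0]},
    {"hand":0.85,"travel":[0,0,0],"rotation":[0,0,0]},
    {"hand":1,"travel":[0,0,0],"rotation":[0,0,0]},
    {"hand":1,"travel":[0,0,0],"rotation":[0,0,0]},
    {"hand":1,"travel":[0,-0.04,0],"rotation":[0,0,0]},
    {"hand":1,"travel":[0,-0.08,0],"rotation":[0,0,0]},
    {"hand":1,"travel":[0,-0.1,0],"rotation":[0,0,0]},
    {"hand":1,"travel":[0,-0.12,0],"rotation":[0,0,0]},
    {"hand":1,"travel":[0,0,0],"rotation":[0,0,0]}
  ]
}}

```text
time: 20.1
eef_pos: [0.5304, -0.3136, 0.1734]
tcp_rot: [0.47, -0.523, 0.532, -0.471]
contact_force: [0.5, -0.3, -0.6]
opening: 1.0
```

```bash
python3 - <<'E'
from h import *
show(); need([.5405,.135,.18],-6.5)
E
```

```text
t 20.10 p [ 0.5304 -0.3136  0.1734] jaw yaw -6.5 open 1.000 F [ 0.5 -0.3 -0.6] q [-0.7   0.23  1.8  -0.    1.1  -0.58]
dist mm [ 10.1 448.6   6.6] travel units [-1.4893 -0.0345 -0.1359] rot units [-0.021 -0.001  0.014] deg [-0.6 -0.   0.4]
   travel in final axes [-1.4896 -0.0221 -0.1357]
```

{"fn": "arm_command", "kwargs": {
  "steps": [
    {"hand":1,"travel":[-0.06,-0.015,0],"rotation":[-0.02,0,0.014]},
    {"hand":1,"travel":[-0.115,-0.01,-0.007],"rotation":[0,0,0]},
    {"hand":1,"travel":[-0.115,-0.01,-0.007],"rotation":[0,0,0]},
    {"hand":1,"travel":[-0.115,-0.01,-0.007],"rotation":[0,0,0]},
    {"hand":1,"travel":[-0.115,-0.005,-0.007],"rotation":[0,0,0]},
    {"hand":1,"travel":[-0.115,-0.005,-0.007],"rotation":[0,0,0]},
    {"hand":1,"travel":[-0.115,-0.005,-0.007],"rotation":[0,0,0]},
    {"hand":1,"travel":[-0.115,0,-0.007],"rotation":[0,0,0]},
    {"hand":1,"travel":[-0.115,0,-0.007],"rotation":[0,0,0]},
    {"hand":1,"travel":[-0.115,0,-0.007],"rotation":[0,0,0]},
    {"hand":1,"travel":[-0.115,0,-0.007],"rotation":[0,0,0]},
    {"hand":1,"travel":[-0.115,0,-0.007],"rotation":[0,0,0]},
    {"hand":1,"travel":[-0.07,0,0],"rotation":[0,0,0]},
    {"hand":1,"travel":[-0.02,0,0],"rotation":[0,0,0]},
    {"hand":1,"travel":[0,0,0],"rotation":[0,0,0]}
  ]
}}

```text
time: 21.98
eef_pos: [0.5421, 0.14, 0.1784]
tcp_rot: [-0.479, 0.538, -0.514, 0.466]
contact_force: [-0.4, 0.6, -0.2]
opening: 1.003
```

```bash
python3 - <<'E'
from h import *
show(); need([.5405,.135,.15],-6.5)
E
```

```text
t 21.98 p [0.5421 0.14   0.1784] jaw yaw -6.2 open 1.003 F [-0.4  0.6 -0.2] q [0.06 0.13 1.91 0.02 1.14 0.17]
dist mm [ -1.6  -5.  -28.4] travel units [0.0179 0.0945 0.0001] rot units [ 0.072  0.01  -0.018] deg [ 2.2  0.3 -0.5]
   travel in final axes [ 0.017   0.0946 -0.0034]
```

{"fn": "arm_command", "kwargs": {
  "steps": [
    {"hand":1,"travel":[0.017,0.05,0],"rotation":[0.07,0.01,-0.018]},
    {"hand":1,"travel":[0,0.045,0],"rotation":[0,0,0]},
    {"hand":1,"travel":[0,0,0],"rotation":[0,0,0]}
  ]
}}

```text
time: 22.35
eef_pos: [0.5405, 0.1333, 0.1483]
tcp_rot: [-0.471, 0.529, -0.528, 0.47]
contact_force: [0.2, -0.1, -0.1]
opening: 1.003
```

```bash
python3 - <<'E'
from h import *
show(); need([.5405,.135,.066],-6.5)
E
```

```text
t 22.35 p [0.5405 0.1333 0.1483] jaw yaw -6.6 open 1.003 F [ 0.2 -0.1 -0.1] q [ 0.06  0.14  1.95 -0.    1.05  0.18]
dist mm [  0.    1.7 -82.3] travel units [-0.0056  0.2743  0.    ] rot units [ 0.005 -0.004  0.001] deg [ 0.1 -0.1  0. ]
   travel in final axes [-0.0055  0.2743 -0.0006]
```

{"fn": "arm_command", "kwargs": {
  "steps": [
    {"hand":1,"travel":[-0.003,0.06,0],"rotation":[0,0,0]},
    {"hand":1,"travel":[-0.001,0.06,0],"rotation":[0,0,0]},
    {"hand":1,"travel":[-0.001,0.06,0],"rotation":[0,0,0]},
    {"hand":1,"travel":[0,0.045,0],"rotation":[0,0,0]},
    {"hand":1,"travel":[0,0.025,0],"rotation":[0,0,0]},
    {"hand":1,"travel":[0,0,0],"rotation":[0,0,0]}
  ]
}}

```text
time: 23.1
eef_pos: [0.5407, 0.1344, 0.0675]
tcp_rot: [-0.471, 0.529, -0.527, 0.469]
contact_force: [0.1, -0.4, -0.6]
opening: 0.998
```

```bash
python3 - <<'E'
from h import *
show(); need([.5405,.135,.065],-6.5)
E
```

```text
t 23.10 p [0.5407 0.1344 0.0675] jaw yaw -6.7 open 0.998 F [ 0.1 -0.4 -0.6] q [0.06 0.27 1.98 0.   0.9  0.18]
dist mm [-0.2  0.6 -2.5] travel units [-0.002   0.0083 -0.0007] rot units [ 0.008 -0.006  0.001] deg [ 0.2 -0.2  0. ]
   travel in final axes [-0.002   0.0083 -0.0008]
```

{"fn": "arm_command", "kwargs": {
  "steps": [
    {"hand":1,"travel":[-0.002,0.008,0],"rotation":[0,0,0]},
    {"hand":0.6,"travel":[0,0,0],"rotation":[0,0,0]},
    {"hand":0.3,"travel":[0,0,0],"rotation":[0,0,0]},
    {"hand":0.3,"travel":[0,0,0],"rotation":[0,0,0]},
    {"hand":0.3,"travel":[0,0,0],"rotation":[0,0,0]},
    {"hand":0.3,"travel":[0,0,0],"rotation":[0,0,0]},
    {"hand":0.3,"travel":[0,0,0],"rotation":[0,0,0]}
  ]
}}

```text
time: 23.98
eef_pos: [0.5417, 0.1352, 0.0666]
tcp_rot: [-0.47, 0.529, -0.528, 0.47]
contact_force: [-0.5, 0.3, 0.5]
opening: 0.569
```

```bash
python3 - <<'E'
from h import *
show(); need([.5405,.135,.065],-6.5)
E
```

```text
t 23.98 p [0.5417 0.1352 0.0666] jaw yaw -6.7 open 0.569 F [-0.5  0.3  0.5] q [0.06 0.27 1.98 0.   0.89 0.18]
dist mm [-1.2 -0.2 -1.6] travel units [ 0.0011  0.0055 -0.0038] rot units [ 0.003 -0.006  0.   ] deg [ 0.1 -0.2  0. ]
   travel in final axes [ 0.0011  0.0055 -0.0039]
```

{"fn": "arm_command", "kwargs": {
  "steps": [
    {"hand":0.3,"travel":[0,-0.05,0],"rotation":[0,0,0]},
    {"hand":0.3,"travel":[0,-0.08,0],"rotation":[0,0,0]},
    {"hand":0.3,"travel":[0,-0.08,0],"rotation":[0,0,0]},
    {"hand":0.3,"travel":[0,-0.08,0],"rotation":[0,0,0]},
    {"hand":0.3,"travel":[0,-0.1,0],"rotation":[0,0,0]},
    {"hand":0.3,"travel":[0,0,0],"rotation":[0,0,0]}
  ]
}}

```text
time: 24.72
eef_pos: [0.5409, 0.1351, 0.1893]
tcp_rot: [-0.471, 0.529, -0.528, 0.469]
contact_force: [0.5, 0.1, -2.1]
opening: 0.568
```

```bash
python3 - <<'E'
from h import *
show(); need([.430,-.303,.19],-6.5)
E
```

```text
t 24.73 p [0.5409 0.1351 0.1893] jaw yaw -6.7 open 0.568 F [ 0.5  0.1 -2.1] q [0.06 0.1  1.93 0.   1.12 0.18]
dist mm [-110.9 -438.1    0.7] travel units [ 1.4934e+00 -1.2000e-03 -1.9730e-01] rot units [ 0.004 -0.006  0.001] deg [ 0.1 -0.2  0. ]
   travel in final axes [ 1.4928 -0.0022 -0.2021]
```

{"fn": "arm_command", "kwargs": {
  "steps": [
    {"hand":0.3,"travel":[0.05,-0.01,-0.007],"rotation":[0,0,0]},
    {"hand":0.3,"travel":[0.1,-0.005,-0.013],"rotation":[0,0,0]},
    {"hand":0.3,"travel":[0.1,-0.005,-0.013],"rotation":[0,0,0]},
    {"hand":0.3,"travel":[0.1,-0.005,-0.013],"rotation":[0,0,0]},
    {"hand":0.3,"travel":[0.1,-0.005,-0.013],"rotation":[0,0,0]},
    {"hand":0.3,"travel":[0.1,-0.005,-0.013],"rotation":[0,0,0]},
    {"hand":0.3,"travel":[0.1,-0.005,-0.013],"rotation":[0,0,0]},
    {"hand":0.3,"travel":[0.1,-0.005,-0.013],"rotation":[0,0,0]},
    {"hand":0.3,"travel":[0.1,0,-0.013],"rotation":[0,0,0]},
    {"hand":0.3,"travel":[0.1,0,-0.013],"rotation":[0,0,0]},
    {"hand":0.3,"travel":[0.1,0,-0.013],"rotation":[0,0,0]},
    {"hand":0.3,"travel":[0.1,0,-0.013],"rotation":[0,0,0]},
    {"hand":0.3,"travel":[0.1,0,-0.013],"rotation":[0,0,0]},
    {"hand":0.3,"travel":[0.1,0,-0.013],"rotation":[0,0,0]},
    {"hand":0.3,"travel":[0.05,0,-0.007],"rotation":[0,0,0]},
    {"hand":0.3,"travel":[0,0,0],"rotation":[0,0,0]}
  ]
}}

```text
time: 26.72
eef_pos: [0.4132, -0.2921, 0.1799]
tcp_rot: [-0.477, 0.543, -0.515, 0.46]
contact_force: [-1.0, 0.7, -2.2]
opening: 0.573
```

```bash
python3 - <<'E'
from h import *
show(); need([.430,-.303,.15],-6.5)
E
```

```text
t 26.73 p [ 0.4132 -0.2921  0.1799] jaw yaw -6.9 open 0.573 F [-1.   0.7 -2.2] q [-0.81  0.01  2.03 -0.02  1.14 -0.67]
dist mm [ 16.8 -10.9 -29.9] travel units [0.03   0.0966 0.0642] rot units [ 0.086 -0.015 -0.017] deg [ 2.6 -0.5 -0.5]
   travel in final axes [0.0297 0.0996 0.0596]
```

{"fn": "arm_command", "kwargs": {
  "steps": [
    {"hand":0.3,"travel":[0.03,0.02,0.06],"rotation":[0.086,-0.015,-0.017]},
    {"hand":0.3,"travel":[0,0.05,0],"rotation":[0,0,0]},
    {"hand":0.3,"travel":[0,0.07,0],"rotation":[0,0,0]},
    {"hand":0.3,"travel":[0,0.07,0],"rotation":[0,0,0]},
    {"hand":0.3,"travel":[0,0.06,0],"rotation":[0,0,0]},
    {"hand":0.3,"travel":[0,0.04,0],"rotation":[0,0,0]},
    {"hand":0.3,"travel":[0,0,0],"rotation":[0,0,0]}
  ]
}}

```text
time: 27.6
eef_pos: [0.4275, -0.2953, 0.0781]
tcp_rot: [-0.472, 0.531, -0.522, 0.472]
contact_force: [-0.1, 0.1, -1.9]
opening: 0.565
```

```bash
python3 - <<'E'
from h import *
show(); need([.430,-.303,.0626],-6.5)
E
```

```text
t 27.60 p [ 0.4275 -0.2953  0.0781] jaw yaw -6.2 open 0.565 F [-0.1  0.1 -1.9] q [-0.8   0.18  2.07  0.    0.91 -0.69]
dist mm [  2.5  -7.7 -15.5] travel units [0.0251 0.0513 0.0115] rot units [ 0.017  0.009 -0.016] deg [ 0.5  0.3 -0.5]
   travel in final axes [0.0246 0.0516 0.0112]
```

{"fn": "arm_command", "kwargs": {
  "steps": [
    {"hand":0.3,"travel":[0.02,0.02,0.01],"rotation":[0.017,0.009,-0.016]},
    {"hand":0.3,"travel":[0,0.018,0],"rotation":[0,0,0]},
    {"hand":0.3,"travel":[0,0.008,0],"rotation":[0,0,0]},
    {"hand":0.3,"travel":[0,0,0],"rotation":[0,0,0]}
  ]
}}

```text
time: 28.1
eef_pos: [0.4311, -0.3033, 0.0653]
tcp_rot: [0.471, -0.526, 0.53, -0.471]
contact_force: [-0.7, 0.8, -2.3]
opening: 0.574
```

```bash
python3 - <<'E'
from h import *
show(); need([.430,-.303,.0626],-6.5)
E
```

```text
t 28.10 p [ 0.4311 -0.3033  0.0653] jaw yaw -6.5 open 0.574 F [-0.7  0.8 -2.3] q [-0.81  0.21  2.06 -0.    0.87 -0.69]
dist mm [-1.1  0.3 -2.7] travel units [-0.0007  0.0089 -0.0039] rot units [-0.007 -0.001  0.007] deg [-0.2 -0.   0.2]
   travel in final axes [-0.0007  0.0089 -0.0039]
```

{"fn": "arm_command", "kwargs": {
  "steps": [
    {"hand":0.3,"travel":[0,0.006,0],"rotation":[0,0,0]},
    {"hand":0.3,"travel":[0,0.005,0],"rotation":[0,0,0]},
    {"hand":0.3,"travel":[0,0,0],"rotation":[0,0,0]}
  ]
}}

```text
time: 28.48
eef_pos: [0.4315, -0.3038, 0.0629]
tcp_rot: [0.471, -0.525, 0.53, -0.471]
contact_force: [1.1, 0.0, -2.4]
opening: 0.568
```

```bash
python3 - <<'E'
from h import *
show(); need([.430,-.303,.0626],-6.5)
E
```

```text
t 28.48 p [ 0.4315 -0.3038  0.0629] jaw yaw -6.5 open 0.568 F [ 1.1  0.  -2.4] q [-0.81  0.21  2.06 -0.    0.86 -0.69]
dist mm [-1.5  0.8 -0.3] travel units [-0.0021  0.0008 -0.0054] rot units [-0.009 -0.001  0.008] deg [-0.3 -0.   0.3]
   travel in final axes [-0.0021  0.0008 -0.0054]
```

One more millimetre down, then release.

{"fn": "arm_command", "kwargs": {
  "steps": [
    {"hand":0.3,"travel":[0,0.004,0],"rotation":[0,0,0]},
    {"hand":0.3,"travel":[0,0.001,0],"rotation":[0,0,0]},
    {"hand":0.65,"travel":[0,0,0],"rotation":[0,0,0]},
    {"hand":0.8,"travel":[0,0,0],"rotation":[0,0,0]},
    {"hand":1,"travel":[0,0,0],"rotation":[0,0,0]},
    {"hand":1,"travel":[0,0,0],"rotation":[0,0,0]},
    {"hand":1,"travel":[0,-0.04,0],"rotation":[0,0,0]},
    {"hand":1,"travel":[0,-0.08,0],"rotation":[0,0,0]},
    {"hand":1,"travel":[0,-0.1,0],"rotation":[0,0,0]},
    {"hand":1,"travel":[0,-0.12,0],"rotation":[0,0,0]},
    {"hand":1,"travel":[0,0,0],"rotation":[0,0,0]}
  ]
}}

```text
time: 29.85
eef_pos: [0.4323, -0.3045, 0.1711]
tcp_rot: [0.471, -0.524, 0.532, -0.471]
contact_force: [0.1, 0.3, -0.5]
opening: 0.998
```

```bash
python3 - <<'E'
from h import *
show(); need([.581,-.0143,.18],-7.8)
p,d=ctrl.read_camera("scene"); np.save("s3.npy",d);cv2.imwrite("pics/s3.png",cv2.resize(p[150:350,60:410],None,fx=2.2,fy=2.2))
for t in["glue_mid","amber_mid","can_mid","weight_mid"]:
    for x in ctrl.masks_of("scene",t)[:2]:
        P=cloud("scene",d,x['region'])
        zt=np.percentile(P[:,2],95); T=P[abs(P[:,2]-zt)<.006]
        print(t,round(x['score'],2),len(P),'z95 %.3f'%zt,'med',np.round(np.median(T,0),3))
        if t=="weight_mid": print('   rect',cv2.minAreaRect(np.float32(T[:,:2]*1000)))
E
```

```text
t 29.85 p [ 0.4323 -0.3045  0.1711] jaw yaw -6.5 open 0.998 F [ 0.1  0.3 -0.5] q [-0.81  0.05  2.01 -0.    1.07 -0.69]
dist mm [148.7 290.2   8.9] travel units [-1.017  -0.0342  0.383 ] rot units [-0.016  0.043  0.014] deg [-0.5  1.3  0.4]
   travel in final axes [-1.0256 -0.0297  0.3599]
glue_mid 0.62 536 z95 0.091 med [ 0.633 -0.314  0.09 ]
glue_mid 0.22 3795 z95 0.006 med [ 0.555 -0.285  0.003]
amber_mid 0.71 442 z95 0.096 med [ 0.435 -0.303  0.095]
can_mid 0.85 657 z95 0.092 med [ 0.534 -0.311  0.09 ]
weight_mid 0.95 408 z95 0.030 med [0.201 0.281 0.027]
   rect ((198.3498077392578, 279.69281005859375), (102.79207611083984, 39.288970947265625), 25.80795669555664)
weight_mid 0.82 656 z95 0.039 med [ 0.582 -0.012  0.037]
   rect ((581.4354858398438, -12.913562774658203), (99.12195587158203, 37.083805084228516), 82.64891052246094)
```

View pics/s3.png

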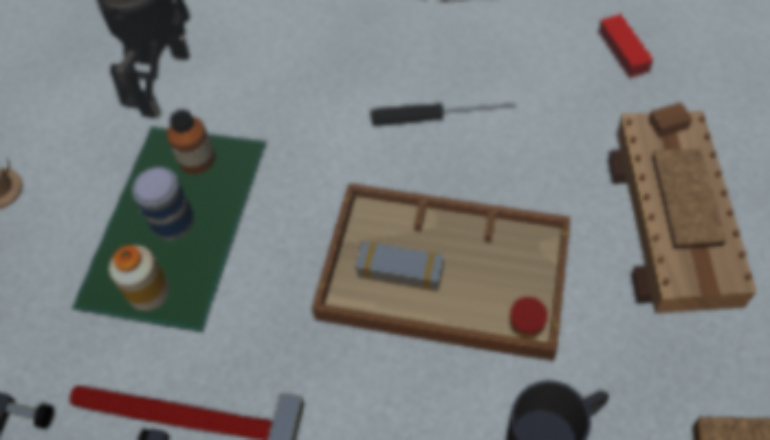

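{"fn": "arm_command", "kwargs": {
  "steps": [
    {"hand":1,"travel":[-0.06,-0.02,0.02],"rotation":[-0.016,0.043,0.014]},
    {"hand":1,"travel":[-0.1,-0.01,0.035],"rotation":[0,0,0]},
    {"hand":1,"travel":[-0.1,-0.005,0.036],"rotation":[0,0,0]},
    {"hand":1,"travel":[-0.1,-0.005,0.036],"rotation":[0,0,0]},
    {"hand":1,"travel":[-0.1,0,0.036],"rotation":[0,0,0]},
    {"hand":1,"travel":[-0.1,0,0.036],"rotation":[0,0,0]},
    {"hand":1,"travel":[-0.1,0,0.036],"rotation":[0,0,0]},
    {"hand":1,"travel":[-0.1,0,0.036],"rotation":[0,0,0]},
    {"hand":1,"travel":[-0.1,0,0.036],"rotation":[0,0,0]},
    {"hand":1,"travel":[-0.08,0,0.03],"rotation":[0,0,0]},
    {"hand":1,"travel":[-0.04,0,0.015],"rotation":[0,0,0]},
    {"hand":1,"travel":[0,0,0],"rotation":[0,0,0]}
  ]
}}

```text
time: 31.6
eef_pos: [0.5712, -0.0139, 0.1613]
tcp_rot: [-0.469, 0.548, -0.519, 0.459]
contact_force: [0.1, -0.4, 0.4]
opening: 1.002
```

```bash
python3 - <<'E'
from h import *
show(); need([.579,-.0148,.12],-7.7)
E
```

```text
t 31.60 p [ 0.5712 -0.0139  0.1613] jaw yaw -8.0 open 1.002 F [ 0.1 -0.4  0.4] q [-0.21  0.18  1.89  0.01  1.11 -0.07]
dist mm [  7.8  -0.9 -41.3] travel units [0.0016 0.1364 0.0314] rot units [ 0.075 -0.01  -0.031] deg [ 2.2 -0.3 -0.9]
   travel in final axes [-0.0004  0.1376  0.0261]
```

{"fn": "arm_command", "kwargs": {
  "steps": [
    {"hand":0.7,"travel":[0,0.07,0.028],"rotation":[0.075,-0.01,-0.031]},
    {"hand":0.7,"travel":[0,0.06,0],"rotation":[0,0,0]},
    {"hand":0.7,"travel":[0,0,0],"rotation":[0,0,0]},
    {"hand":0.7,"travel":[0,0,0],"rotation":[0,0,0]}
  ],
  "grip_force": 70
}}

```text
time: 32.1
eef_pos: [0.5778, -0.0172, 0.1202]
tcp_rot: [-0.465, 0.533, -0.533, 0.464]
contact_force: [-0.8, -0.3, 0.8]
opening: 0.7
```

```bash
python3 - <<'E'
from h import *
show(); need([.579,-.0148,.045],-7.7)
E
```

```text
t 32.10 p [ 0.5778 -0.0172  0.1202] jaw yaw -7.9 open 0.700 F [-0.8 -0.3  0.8] q [-0.2   0.23  1.92 -0.    1.   -0.07]
dist mm [  1.2   2.4 -75.2] travel units [-0.0089  0.2505  0.0034] rot units [ 0.003 -0.005  0.002] deg [ 0.1 -0.2  0.1]
   travel in final axes [-0.0086  0.2505  0.003 ]
```

{"fn": "arm_command", "kwargs": {
  "steps": [
    {"hand":0.7,"travel":[-0.006,0.05,0.002],"rotation":[0,0,0]},
    {"hand":0.7,"travel":[-0.002,0.05,0],"rotation":[0,0,0]},
    {"hand":0.7,"travel":[0,0.05,0],"rotation":[0,0,0]},
    {"hand":0.7,"travel":[0,0.05,0],"rotation":[0,0,0]},
    {"hand":0.7,"travel":[0,0.03,0],"rotation":[0,0,0]},
    {"hand":0.7,"travel":[0,0,0],"rotation":[0,0,0]}
  ]
}}

```text
time: 32.85
eef_pos: [0.5785, -0.0151, 0.0464]
tcp_rot: [-0.465, 0.534, -0.533, 0.464]
contact_force: [1.2, 0.3, -0.1]
opening: 0.702
```

```bash
python3 - <<'E'
from h import *
show(); need([.579,-.0148,.038],-7.7)
E
```

```text
t 32.85 p [ 0.5785 -0.0151  0.0464] jaw yaw -7.9 open 0.702 F [ 1.2  0.3 -0.1] q [-0.2   0.34  1.94 -0.    0.87 -0.06]
dist mm [ 0.5  0.3 -8.4] travel units [-0.0013  0.028   0.0015] rot units [ 0.004 -0.006  0.002] deg [ 0.1 -0.2  0.1]
   travel in final axes [-0.0013  0.028   0.0015]
```

{"fn": "arm_command", "kwargs": {
  "steps": [
    {"hand":0.7,"travel":[0,0.017,0],"rotation":[0,0,0]},
    {"hand":0.7,"travel":[0,0.008,0],"rotation":[0,0,0]},
    {"hand":0.7,"travel":[0,0,0],"rotation":[0,0,0]}
  ]
}}

```text
time: 33.22
eef_pos: [0.5794, -0.0153, 0.0395]
tcp_rot: [0.465, -0.533, 0.533, -0.464]
contact_force: [0.1, 0.5, -0.1]
opening: 0.699
```

```bash
python3 - <<'E'
from h import *
show(); need([.579,-.0148,.038],-7.7)
E
```

```text
t 33.23 p [ 0.5794 -0.0153  0.0395] jaw yaw -7.9 open 0.699 F [ 0.1  0.5 -0.1] q [-0.2   0.35  1.94 -0.    0.85 -0.06]
dist mm [-0.4  0.5 -1.5] travel units [-0.0014  0.0049 -0.0016] rot units [ 0.    -0.006  0.002] deg [ 0.  -0.2  0.1]
   travel in final axes [-0.0014  0.0049 -0.0016]
```

{"fn": "arm_command", "kwargs": {
  "steps": [
    {"hand":0.4,"travel":[0,0,0],"rotation":[0,0,0]},
    {"hand":0.2,"travel":[0,0,0],"rotation":[0,0,0]},
    {"hand":0.2,"travel":[0,0,0],"rotation":[0,0,0]},
    {"hand":0.2,"travel":[0,0,0],"rotation":[0,0,0]},
    {"hand":0.2,"travel":[0,0,0],"rotation":[0,0,0]},
    {"hand":0.2,"travel":[0,0,0],"rotation":[0,0,0]}
  ]
}}

```text
time: 33.98
eef_pos: [0.5801, -0.0154, 0.0403]
tcp_rot: [0.464, -0.532, 0.534, -0.465]
contact_force: [0.1, -0.8, 0.0]
opening: 0.406
```

```bash
python3 - <<'E'
from h import *
show()
E
```

```text
t 33.98 p [ 0.5801 -0.0154  0.0403] jaw yaw -7.9 open 0.406 F [ 0.1 -0.8  0. ] q [-0.2   0.35  1.94 -0.    0.85 -0.06]
```

{"fn": "arm_command", "kwargs": {
  "steps": [
    {"hand":0.2,"travel":[0,-0.04,0],"rotation":[0,0,0]},
    {"hand":0.2,"travel":[0,-0.07,0],"rotation":[0,0,0]},
    {"hand":0.2,"travel":[0,-0.08,0],"rotation":[0,0,0]},
    {"hand":0.2,"travel":[0,-0.09,0],"rotation":[0,0,0]},
    {"hand":0.2,"travel":[0,-0.09,0],"rotation":[0,0,0]},
    {"hand":0.2,"travel":[0,-0.08,0],"rotation":[0,0,0]},
    {"hand":0.2,"travel":[0,-0.04,0],"rotation":[0,0,0]},
    {"hand":0.2,"travel":[0,0,0],"rotation":[0,0,0]}
  ]
}}

```text
time: 34.98
eef_pos: [0.5696, -0.013, 0.1802]
tcp_rot: [-0.471, 0.541, -0.526, 0.458]
contact_force: [-0.2, 0.3, -8.5]
opening: 0.406
```

```bash
python3 - <<'E'
from h import *
show(); need([.4955,.3225,.2],-7.9)
E
```

```text
t 34.98 p [ 0.5696 -0.013   0.1802] jaw yaw -7.9 open 0.406 F [-0.2  0.3 -8.5] q [-0.2   0.14  1.89 -0.    1.13 -0.06]
dist mm [-74.1 335.5  19.8] travel units [-1.074  -0.0543 -0.3999] rot units [ 0.052  0.    -0.001] deg [ 1.6  0.  -0. ]
   travel in final axes [-1.0739 -0.066  -0.3984]
```

{"fn": "arm_command", "kwargs": {
  "steps": [
    {"hand":0.2,"travel":[-0.04,-0.03,-0.015],"rotation":[0.05,0,0]},
    {"hand":0.2,"travel":[-0.09,-0.02,-0.034],"rotation":[0,0,0]},
    {"hand":0.2,"travel":[-0.09,-0.01,-0.034],"rotation":[0,0,0]},
    {"hand":0.2,"travel":[-0.09,-0.005,-0.034],"rotation":[0,0,0]},
    {"hand":0.2,"travel":[-0.09,-0.005,-0.034],"rotation":[0,0,0]},
    {"hand":0.2,"travel":[-0.09,-0.005,-0.034],"rotation":[0,0,0]},
    {"hand":0.2,"travel":[-0.09,0,-0.034],"rotation":[0,0,0]},
    {"hand":0.2,"travel":[-0.09,0,-0.034],"rotation":[0,0,0]},
    {"hand":0.2,"travel":[-0.09,0,-0.034],"rotation":[0,0,0]},
    {"hand":0.2,"travel":[-0.09,0,-0.034],"rotation":[0,0,0]},
    {"hand":0.2,"travel":[-0.09,0,-0.034],"rotation":[0,0,0]},
    {"hand":0.2,"travel":[-0.05,0,-0.02],"rotation":[0,0,0]},
    {"hand":0.2,"travel":[0,0,0],"rotation":[0,0,0]}
  ]
}}

```text
time: 36.6
eef_pos: [0.4819, 0.3134, 0.1928]
tcp_rot: [-0.47, 0.539, -0.527, 0.46]
contact_force: [-0.4, 0.1, -7.7]
opening: 0.41
```

```bash
python3 - <<'E'
from h import *
show(); need([.4955,.3225,.18],-84.1);need([.4955,.3225,.18],-7.9)
E
```

```text
t 36.60 p [0.4819 0.3134 0.1928] jaw yaw -7.7 open 0.410 F [-0.4  0.1 -7.7] q [0.4  0.14 1.87 0.01 1.15 0.53]
dist mm [ 13.6   9.1 -12.8] travel units [-0.0363  0.0416  0.0416] rot units [0.036 2.545 0.026] deg [ 1.1 76.4  0.8]
   travel in final axes [-0.0481  0.0425 -0.0257]
dist mm [ 13.6   9.1 -12.8] travel units [-0.0363  0.0416  0.0416] rot units [ 0.042  0.005 -0.001] deg [ 1.2  0.2 -0. ]
   travel in final axes [-0.0364  0.0425  0.0406]
```

{"fn": "arm_command", "kwargs": {
  "steps": [
    {"hand":0.2,"travel":[-0.036,0,0.041],"rotation":[0.042,0,0]},
    {"hand":0.2,"travel":[0,0,0],"rotation":[0,0.25,0]},
    {"hand":0.2,"travel":[0,0,0],"rotation":[0,0.25,0]},
    {"hand":0.2,"travel":[0,0,0],"rotation":[0,0.25,0]},
    {"hand":0.2,"travel":[0,0,0],"rotation":[0,0.25,0]},
    {"hand":0.2,"travel":[0,0,0],"rotation":[0,0.25,0]},
    {"hand":0.2,"travel":[0,0,0],"rotation":[0,0.25,0]},
    {"hand":0.2,"travel":[0,0,0],"rotation":[0,0.25,0]},
    {"hand":0.2,"travel":[0,0,0],"rotation":[0,0.25,0]},
    {"hand":0.2,"travel":[0,0,0],"rotation":[0,0.25,0]},
    {"hand":0.2,"travel":[0,0,0],"rotation":[0,0.2,0]},
    {"hand":0.2,"travel":[0,0,0],"rotation":[0,0,0]}
  ]
}}

```text
time: 38.1
eef_pos: [0.5085, 0.3166, 0.1912]
tcp_rot: [0.029, -0.705, 0.707, -0.039]
contact_force: [-0.6, -0.9, -6.7]
opening: 0.406
```

```bash
python3 - <<'E'
from h import *
show(); need([.4955,.3225,.15],-84.1)
for n in("top","scene"):
    p,d=ctrl.read_camera(n)
    if n=="top": q=p[90:230,70:190]
    else: q=p[160:310,300:450]
    cv2.imwrite(f"pics/{n}4.png",cv2.resize(q,None,fx=4,fy=4))
E
```

```text
t 38.10 p [0.5085 0.3166 0.1912] jaw yaw -84.5 open 0.406 F [-0.6 -0.9 -6.7] q [ 0.39  0.18  1.83 -0.01  1.12  1.87]
dist mm [-13.    5.9 -41.2] travel units [ 0.043   0.1365 -0.0241] rot units [-0.006 -0.014 -0.027] deg [-0.2 -0.4 -0.8]
   travel in final axes [ 0.041   0.1372 -0.0239]
```

View pics/scene4.png

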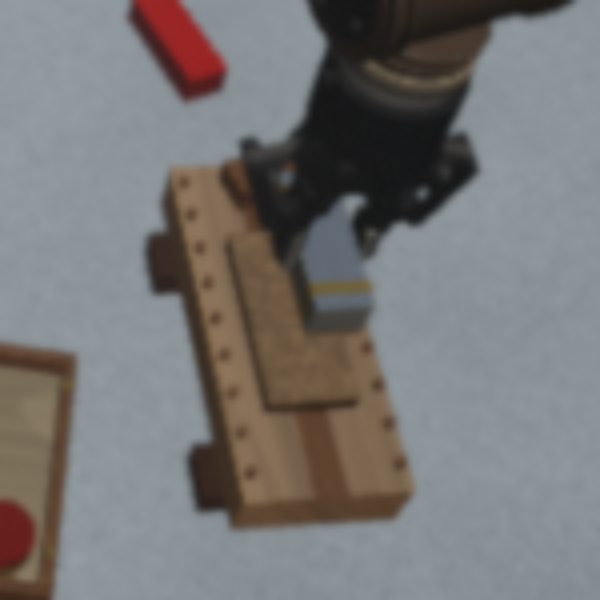

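View pics/top4.png

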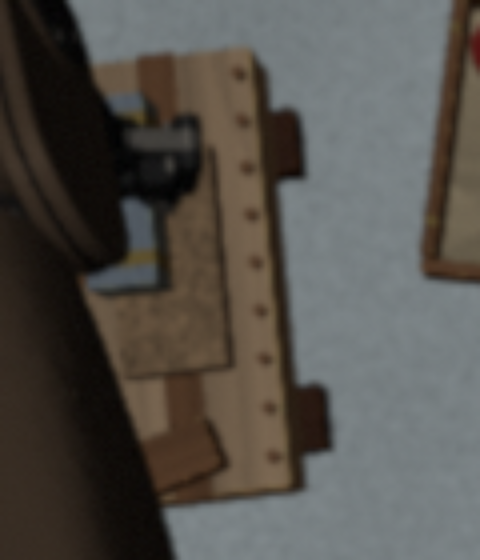

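{"fn": "arm_command", "kwargs": {
  "steps": [
    {"hand":0.2,"travel":[0.042,0.03,-0.024],"rotation":[-0.006,-0.014,-0.027]},
    {"hand":0.2,"travel":[0,0.05,0],"rotation":[0,0,0]},
    {"hand":0.2,"travel":[0,0.05,0],"rotation":[0,0,0]},
    {"hand":0.2,"travel":[0,0,0],"rotation":[0,0,0]}
  ]
}}

```text
time: 38.7
eef_pos: [0.4932, 0.3227, 0.1478]
tcp_rot: [0.039, -0.706, 0.706, -0.036]
contact_force: [-0.4, -0.3, -6.9]
opening: 0.407
```

```bash
python3 - <<'E'
from h import *
show(); need([.4955,.3225,.1168],-84.1)
p,d=ctrl.read_camera("scene"); cv2.imwrite("pics/s5.png",cv2.resize(p[160:310,300:450],None,fx=4,fy=4))
for x in ctrl.masks_of("scene","weight_mid")[:2]:
    P=cloud("scene",d,x['region']); u=np.linalg.svd(P-P.mean(0))
    print(x['score'],x['at'],len(P),np.percentile(P,[2,98],axis=0).round(3))
    # top-face plane pitch
    A=np.c_[P[:,0],P[:,1],np.ones(len(P))]; 
    top=P[P[:,2]>np.percentile(P[:,2],40)]
    c=np.linalg.lstsq(np.c_[top[:,:2],np.ones(len(top))],top[:,2],rcond=None)[0]; print('slope',c)
E
```

```text
t 38.70 p [0.4932 0.3227 0.1478] jaw yaw -83.9 open 0.407 F [-0.4 -0.3 -6.9] q [0.41 0.21 1.87 0.   1.06 1.87]
dist mm [  2.3  -0.2 -31. ] travel units [-0.0079  0.1032  0.0015] rot units [-0.002  0.007  0.007] deg [-0.   0.2  0.2]
   travel in final axes [-0.0075  0.1032  0.0016]
0.97 [340.2, 171.2] 423 [[ 0.155  0.246 -0.002]
 [ 0.248  0.313  0.031]]
slope [0.001279   0.00037593 0.0272096 ]
0.83 [381.1, 231.9] 433 [[0.48  0.308 0.117]
 [0.547 0.344 0.147]]
slope [-0.003347   -0.00822191  0.14854217]
```

View pics/s5.png

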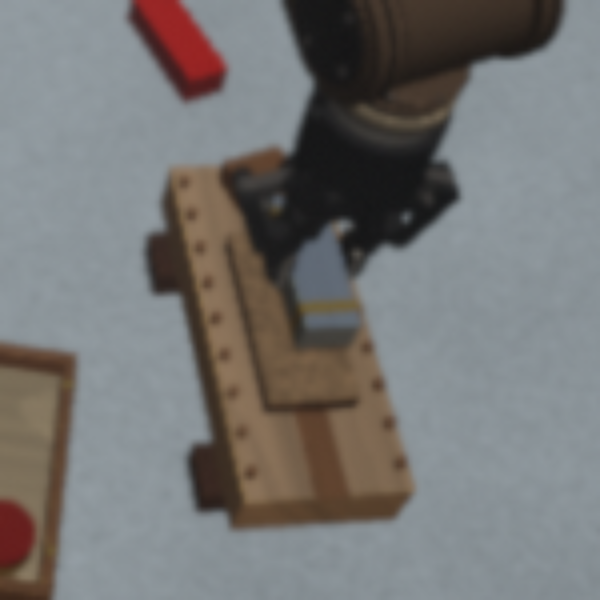

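{"fn": "arm_command", "kwargs": {
  "steps": [
    {"hand":0.2,"travel":[-0.004,0.035,0],"rotation":[0,0.007,0.007]},
    {"hand":0.2,"travel":[0,0.03,0],"rotation":[0,0,0]},
    {"hand":0.2,"travel":[0,0.02,0],"rotation":[0,0,0]},
    {"hand":0.2,"travel":[0,0,0],"rotation":[0,0,0]}
  ]
}}

```text
time: 39.3
eef_pos: [0.497, 0.3236, 0.1238]
tcp_rot: [-0.034, 0.707, -0.706, 0.038]
contact_force: [0.1, 0.5, -7.1]
opening: 0.409
```

```bash
python3 - <<'E'
from h import *
show(); need([.4945,.322,.1163],-84.1)
E
```

```text
t 39.30 p [0.497  0.3236 0.1238] jaw yaw -84.1 open 0.409 F [ 0.1  0.5 -7.1] q [ 0.41  0.25  1.88 -0.    1.    1.88]
dist mm [-2.5 -1.6 -7.5] travel units [0.0091 0.0249 0.0046] rot units [ 0.002 -0.001 -0.012] deg [ 0.1 -0.  -0.4]
   travel in final axes [0.0089 0.025  0.0046]
```

{"fn": "arm_command", "kwargs": {
  "steps": [
    {"hand":0.2,"travel":[0.009,0.01,0.004],"rotation":[0,0,-0.012]},
    {"hand":0.2,"travel":[0,0.009,0],"rotation":[0,0,0]},
    {"hand":0.2,"travel":[0,0.004,0],"rotation":[0,0,0]},
    {"hand":0.2,"travel":[0,0,0],"rotation":[0,0,0]}
  ]
}}

```text
time: 39.8
eef_pos: [0.4948, 0.3223, 0.1172]
tcp_rot: [-0.036, 0.707, -0.706, 0.037]
contact_force: [0.6, 0.9, -6.7]
opening: 0.404
```

```bash
python3 - <<'E'
from h import *
show(); need([.4945,.322,.1163],-84.1)
E
```

```text
t 39.80 p [0.4948 0.3223 0.1172] jaw yaw -84.1 open 0.404 F [ 0.6  0.9 -6.7] q [0.41 0.25 1.89 0.   1.   1.87]
dist mm [-0.3 -0.3 -0.9] travel units [0.001  0.0029 0.0009] rot units [ 0.003 -0.001 -0.002] deg [ 0.1 -0.  -0.1]
   travel in final axes [0.001  0.0029 0.0009]
```

{"fn": "arm_command", "kwargs": {
  "steps": [
    {"hand":0.2,"travel":[0,0.005,0],"rotation":[0,0,0]},
    {"hand":0.2,"travel":[0,0.003,0],"rotation":[0,0,0]},
    {"hand":0.2,"travel":[0,0,0],"rotation":[0,0,0]}
  ]
}}

```text
time: 40.17
eef_pos: [0.4952, 0.3225, 0.1165]
tcp_rot: [-0.036, 0.707, -0.706, 0.037]
contact_force: [-0.2, -0.1, -6.6]
opening: 0.407
```

```bash
python3 - <<'E'
from h import *
show(); need([.4945,.322,.1163],-84.1)
E
```

```text
t 40.17 p [0.4952 0.3225 0.1165] jaw yaw -84.1 open 0.407 F [-0.2 -0.1 -6.6] q [0.41 0.26 1.89 0.   0.99 1.87]
dist mm [-0.7 -0.5 -0.2] travel units [0.0026 0.0006 0.0015] rot units [ 0.003 -0.001 -0.003] deg [ 0.1 -0.  -0.1]
   travel in final axes [0.0026 0.0006 0.0015]
```

{"fn": "arm_command", "kwargs": {
  "steps": [
    {"hand":0.2,"travel":[0,0.005,0],"rotation":[0,0,0]},
    {"hand":0.2,"travel":[0,0.003,0],"rotation":[0,0,0]},
    {"hand":0.2,"travel":[0,0,0],"rotation":[0,0,0]}
  ]
}}

```text
time: 40.55
eef_pos: [0.4954, 0.3226, 0.1164]
tcp_rot: [-0.036, 0.707, -0.706, 0.037]
contact_force: [-2.8, -1.3, -2.7]
opening: 0.405
```

```bash
python3 - <<'E'
from h import *
show(); need([.4945,.322,.1163],-84.1)
E
```

```text
t 40.55 p [0.4954 0.3226 0.1164] jaw yaw -84.1 open 0.405 F [-2.8 -1.3 -2.7] q [0.41 0.26 1.89 0.   1.   1.87]
dist mm [-0.9 -0.6 -0.1] travel units [0.0031 0.0002 0.0017] rot units [ 0.002 -0.001 -0.002] deg [ 0.1 -0.  -0.1]
   travel in final axes [0.0031 0.0002 0.0017]
```

{"fn": "arm_command", "kwargs": {
  "steps": [
    {"hand":0.5,"travel":[0,0,0],"rotation":[0,0,0]},
    {"hand":0.7,"travel":[0,0,0],"rotation":[0,0,0]},
    {"hand":0.7,"travel":[0,0,0],"rotation":[0,0,0]},
    {"hand":0.7,"travel":[0,0,0],"rotation":[0,0,0]},
    {"hand":0.7,"travel":[0,-0.04,0],"rotation":[0,0,0]},
    {"hand":0.7,"travel":[0,-0.08,0],"rotation":[0,0,0]},
    {"hand":0.7,"travel":[0,-0.1,0],"rotation":[0,0,0]},
    {"hand":0.7,"travel":[0,-0.08,0],"rotation":[0,0,0]},
    {"hand":0.7,"travel":[0,0,0],"rotation":[0,0,0]}
  ]
}}

```text
time: 41.68
eef_pos: [0.4989, 0.324, 0.215]
tcp_rot: [-0.031, 0.709, -0.704, 0.042]
contact_force: [-0.2, -1.2, -0.4]
opening: 0.7
```

```bash
python3 - <<'E'
from h import *
show(); need([.43,-.303,.2],-6.5)
p,d=ctrl.read_camera("scene"); cv2.imwrite("pics/s6.png",cv2.resize(p[160:310,300:450],None,fx=4,fy=4))
for t in("weight_mid","caul","offcut"):
  for x in ctrl.masks_of("scene",t)[:2]:
    P=cloud("scene",d,x['region']);zt=np.percentile(P[:,2],95); T=P[abs(P[:,2]-zt)<.006]
    print(t,round(x['score'],2),x['at'],len(P),np.percentile(P,[2,98],axis=0).round(3).tolist(),cv2.minAreaRect(np.float32(T[:,:2]*1000)))
E
```

```text
t 41.67 p [0.4989 0.324  0.215 ] jaw yaw -84.1 open 0.700 F [-0.2 -1.2 -0.4] q [0.41 0.14 1.83 0.   1.16 1.87]
dist mm [ -68.9 -627.   -15. ] travel units [0.4429 0.0299 2.0558] rot units [-0.011 -2.588 -0.035] deg [ -0.3 -77.6  -1. ]
   travel in final axes [2.1025 0.0502 0.0084]
weight_mid 0.93 [374.5, 231.3] 649 [[0.451, 0.302, 0.082], [0.548, 0.346, 0.115]] ((498.55059814453125, 323.7623596191406), (100.8987045288086, 38.62598419189453), 7.39835786819458)
weight_mid 0.72 [341.1, 169.2] 388 [[0.155, 0.247, 0.002], [0.248, 0.31, 0.031]] ((198.65155029296875, 280.2965087890625), (102.62579345703125, 38.923336029052734), 24.785518646240234)
caul 0.74 [363.7, 250.3] 410 [[0.441, 0.291, 0.071], [0.563, 0.355, 0.086]] ((498.9563293457031, 322.91497802734375), (127.14454650878906, 59.48605728149414), 5.775697708129883)
offcut 0.51 [359.9, 204.9] 107 [[0.377, 0.289, 0.071], [0.407, 0.317, 0.094]] ((390.32135009765625, 301.2472839355469), (31.7471981048584, 17.466035842895508), 14.616792678833008)
```

View pics/s6.png

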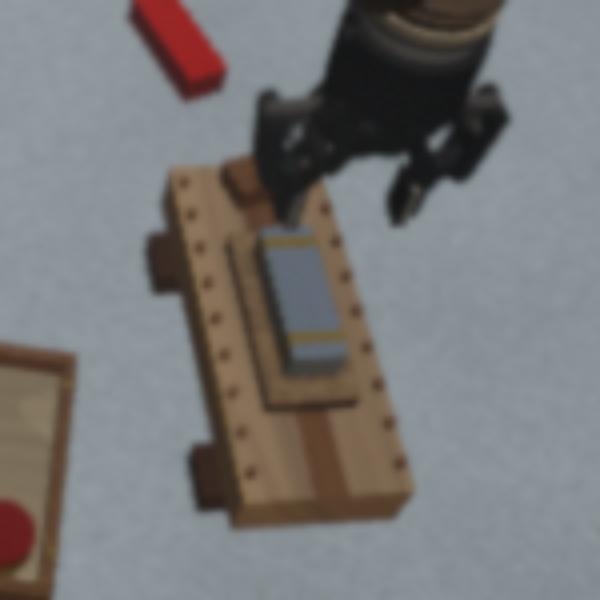

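{"fn": "arm_command", "kwargs": {
  "steps": [
    {"hand":1,"travel":[0,0,0],"rotation":[-0.011,-0.33,-0.035]},
    {"hand":1,"travel":[0,0,0],"rotation":[0,-0.33,0]},
    {"hand":1,"travel":[0,0,0],"rotation":[0,-0.33,0]},
    {"hand":1,"travel":[0,0,0],"rotation":[0,-0.33,0]},
    {"hand":1,"travel":[0,0,0],"rotation":[0,-0.33,0]},
    {"hand":1,"travel":[0,0,0],"rotation":[0,-0.33,0]},
    {"hand":1,"travel":[0,0,0],"rotation":[0,-0.33,0]},
    {"hand":1,"travel":[0,0,0],"rotation":[0,-0.2,0]},
    {"hand":1,"travel":[0,0,0],"rotation":[0,0,0]}
  ],
  "grip_force": 40
}}

```text
time: 43.0
eef_pos: [0.4902, 0.32, 0.1936]
tcp_rot: [-0.482, 0.535, -0.519, 0.46]
contact_force: [0.7, -0.0, -1.0]
opening: 1.001
```

```bash
python3 - <<'E'
from h import *
show(); need([.4318,-.304,.2],-6.5)
E
```

```text
t 43.00 p [0.4902 0.32   0.1936] jaw yaw -6.4 open 1.001 F [ 0.7 -0.  -1. ] q [0.4  0.17 1.84 0.01 1.17 0.51]
dist mm [ -58.4 -624.     6.4] travel units [ 2.0887 -0.0054  0.0381] rot units [0.07  0.003 0.016] deg [2.1 0.1 0.5]
   travel in final axes [ 2.0885 -0.0212  0.0421]
```

{"fn": "arm_command", "kwargs": {
  "steps": [
    {"hand":1,"travel":[0.06,-0.02,0.004],"rotation":[0.07,0,0.016]},
    {"hand":1,"travel":[0.12,-0.01,0.004],"rotation":[0,0,0]},
    {"hand":1,"travel":[0.12,-0.01,0.004],"rotation":[0,0,0]},
    {"hand":1,"travel":[0.12,-0.005,0.004],"rotation":[0,0,0]},
    {"hand":1,"travel":[0.12,-0.005,0.004],"rotation":[0,0,0]},
    {"hand":1,"travel":[0.12,-0.005,0.004],"rotation":[0,0,0]},
    {"hand":1,"travel":[0.12,-0.005,0.004],"rotation":[0,0,0]},
    {"hand":1,"travel":[0.12,-0.005,0.004],"rotation":[0,0,0]},
    {"hand":1,"travel":[0.12,-0.005,0.004],"rotation":[0,0,0]},
    {"hand":1,"travel":[0.12,-0.005,0.004],"rotation":[0,0,0]},
    {"hand":1,"travel":[0.12,0,0.004],"rotation":[0,0,0]},
    {"hand":1,"travel":[0.12,0,0.004],"rotation":[0,0,0]},
    {"hand":1,"travel":[0.12,0,0.004],"rotation":[0,0,0]},
    {"hand":1,"travel":[0.12,0,0.004],"rotation":[0,0,0]},
    {"hand":1,"travel":[0.12,0,0.004],"rotation":[0,0,0]},
    {"hand":1,"travel":[0.12,0,0.004],"rotation":[0,0,0]},
    {"hand":1,"travel":[0.08,0,0.004],"rotation":[0,0,0]},
    {"hand":1,"travel":[0,0,0],"rotation":[0,0,0]}
  ]
}}

```text
time: 45.25
eef_pos: [0.4281, -0.277, 0.204]
tcp_rot: [-0.465, 0.541, -0.53, 0.458]
contact_force: [-0.5, 0.9, 0.0]
opening: 1.004
```

```bash
python3 - <<'E'
from h import *
show(); need([.4318,-.304,.16],-6.5)
E
```

```text
t 45.25 p [ 0.4281 -0.277   0.204 ] jaw yaw -8.5 open 1.004 F [-0.5  0.9  0. ] q [-0.77 -0.02  2.02 -0.01  1.16 -0.62]
dist mm [  3.7 -27.  -44. ] travel units [0.0874 0.1462 0.0282] rot units [ 0.036 -0.067 -0.003] deg [ 1.1 -2.  -0.1]
   travel in final axes [0.088  0.1468 0.0224]
```

{"fn": "arm_command", "kwargs": {
  "steps": [
    {"hand":1,"travel":[0.08,0.05,0.02],"rotation":[0.036,-0.067,-0.003]},
    {"hand":1,"travel":[0.005,0.07,0],"rotation":[0,0,0]},
    {"hand":1,"travel":[0,0.03,0],"rotation":[0,0,0]},
    {"hand":1,"travel":[0,0,0],"rotation":[0,0,0]}
  ]
}}

```text
time: 45.75
eef_pos: [0.4302, -0.3004, 0.1565]
tcp_rot: [-0.47, 0.529, -0.527, 0.471]
contact_force: [1.1, -0.3, 0.5]
opening: 1.0
```

```bash
python3 - <<'E'
from h import *
show(); need([.4318,-.304,.0627],-6.5)
E
```

```text
t 45.75 p [ 0.4302 -0.3004  0.1565] jaw yaw -6.6 open 1.000 F [ 1.1 -0.3  0.5] q [-0.8   0.06  2.03  0.    1.06 -0.69]
dist mm [  1.6  -3.6 -93.8] travel units [0.0124 0.3126 0.007 ] rot units [ 0.002 -0.002 -0.006] deg [ 0.1 -0.1 -0.2]
   travel in final axes [0.0114 0.3126 0.0067]
```

{"fn": "arm_command", "kwargs": {
  "steps": [
    {"hand":1,"travel":[0.008,0.06,0.005],"rotation":[0,0,0]},
    {"hand":1,"travel":[0,0.06,0],"rotation":[0,0,0]},
    {"hand":1,"travel":[0,0.06,0],"rotation":[0,0,0]},
    {"hand":1,"travel":[0,0.06,0],"rotation":[0,0,0]},
    {"hand":1,"travel":[0,0.05,0],"rotation":[0,0,0]},
    {"hand":1,"travel":[0,0,0],"rotation":[0,0,0]}
  ]
}}

```text
time: 46.5
eef_pos: [0.4318, -0.3015, 0.0638]
tcp_rot: [-0.47, 0.529, -0.527, 0.471]
contact_force: [0.7, 0.6, 0.2]
opening: 0.999
```

```bash
python3 - <<'E'
from h import *
show(); need([.4318,-.304,.0627],-6.5)
E
```

```text
t 46.50 p [ 0.4318 -0.3015  0.0638] jaw yaw -6.5 open 0.999 F [0.7 0.6 0.2] q [-0.8   0.21  2.06  0.    0.87 -0.69]
dist mm [ 0.  -2.5 -1.1] travel units [0.0083 0.0037 0.0011] rot units [ 0.002 -0.001 -0.006] deg [ 0.1 -0.  -0.2]
   travel in final axes [0.0083 0.0038 0.0011]
```

{"fn": "arm_command", "kwargs": {
  "steps": [
    {"hand":1,"travel":[0.008,0.003,0],"rotation":[0,0,0]},
    {"hand":0.6,"travel":[0,0,0],"rotation":[0,0,0]},
    {"hand":0.3,"travel":[0,0,0],"rotation":[0,0,0]},
    {"hand":0.3,"travel":[0,0,0],"rotation":[0,0,0]},
    {"hand":0.3,"travel":[0,0,0],"rotation":[0,0,0]},
    {"hand":0.3,"travel":[0,0,0],"rotation":[0,0,0]},
    {"hand":0.3,"travel":[0,0,0],"rotation":[0,0,0]}
  ]
}}

```text
time: 47.38
eef_pos: [0.4325, -0.3051, 0.0647]
tcp_rot: [0.47, -0.527, 0.528, -0.471]
contact_force: [0.0, 0.3, -0.4]
opening: 0.569
```

```bash
python3 - <<'E'
from h import *
show()
E
```

```text
t 47.38 p [ 0.4325 -0.3051  0.0647] jaw yaw -6.5 open 0.569 F [ 0.   0.3 -0.4] q [-0.81  0.21  2.06  0.    0.87 -0.69]
```

{"fn": "arm_command", "kwargs": {
  "steps": [
    {"hand":0.3,"travel":[0,-0.05,0],"rotation":[0,0,0]},
    {"hand":0.3,"travel":[0,-0.08,0],"rotation":[0,0,0]},
    {"hand":0.3,"travel":[0,-0.08,0],"rotation":[0,0,0]},
    {"hand":0.3,"travel":[0,-0.08,0],"rotation":[0,0,0]},
    {"hand":0.3,"travel":[0,-0.1,0],"rotation":[0,0,0]},
    {"hand":0.3,"travel":[0,-0.03,0],"rotation":[0,0,0]},
    {"hand":0.3,"travel":[0,0,0],"rotation":[0,0,0]}
  ]
}}

```text
time: 48.25
eef_pos: [0.4311, -0.3037, 0.1965]
tcp_rot: [-0.47, 0.528, -0.527, 0.471]
contact_force: [0.4, 0.5, -2.5]
opening: 0.565
```

```bash
python3 - <<'E'
from h import *
show(); need([.542,.1345,.19],-6.5)
E
```

```text
t 48.25 p [ 0.4311 -0.3037  0.1965] jaw yaw -6.5 open 0.565 F [ 0.4  0.5 -2.5] q [-0.81  0.02  1.99  0.    1.13 -0.69]
dist mm [110.9 438.2  -6.5] travel units [-1.4931  0.0255  0.2014] rot units [-0.    -0.001 -0.005] deg [-0.  -0.  -0.1]
   travel in final axes [-1.4931  0.0216  0.202 ]
```

{"fn": "arm_command", "kwargs": {
  "steps": [
    {"hand":0.3,"travel":[-0.05,-0.005,0.007],"rotation":[0,0,0]},
    {"hand":0.3,"travel":[-0.1,-0.005,0.014],"rotation":[0,0,0]},
    {"hand":0.3,"travel":[-0.1,-0.005,0.014],"rotation":[0,0,0]},
    {"hand":0.3,"travel":[-0.1,-0.005,0.014],"rotation":[0,0,0]},
    {"hand":0.3,"travel":[-0.1,-0.005,0.014],"rotation":[0,0,0]},
    {"hand":0.3,"travel":[-0.1,0,0.014],"rotation":[0,0,0]},
    {"hand":0.3,"travel":[-0.1,0,0.014],"rotation":[0,0,0]},
    {"hand":0.3,"travel":[-0.1,0,0.014],"rotation":[0,0,0]},
    {"hand":0.3,"travel":[-0.1,0,0.014],"rotation":[0,0,0]},
    {"hand":0.3,"travel":[-0.1,0,0.014],"rotation":[0,0,0]},
    {"hand":0.3,"travel":[-0.1,0,0.014],"rotation":[0,0,0]},
    {"hand":0.3,"travel":[-0.1,0,0.014],"rotation":[0,0,0]},
    {"hand":0.3,"travel":[-0.1,0,0.014],"rotation":[0,0,0]},
    {"hand":0.3,"travel":[-0.1,0,0.014],"rotation":[0,0,0]},
    {"hand":0.3,"travel":[-0.08,0,0.014],"rotation":[0,0,0]},
    {"hand":0.3,"travel":[0,0,0],"rotation":[0,0,0]}
  ]
}}

```text
time: 50.25
eef_pos: [0.5274, 0.1464, 0.1837]
tcp_rot: [-0.478, 0.542, -0.511, 0.465]
contact_force: [0.3, -1.1, -1.9]
opening: 0.568
```

```bash
python3 - <<'E'
from h import *
show(); need([.542,.1345,.13],-6.5)
E
```

```text
t 50.25 p [0.5274 0.1464 0.1837] jaw yaw -6.3 open 0.568 F [ 0.3 -1.1 -1.9] q [0.08 0.1  1.94 0.03 1.15 0.17]
dist mm [ 14.6 -11.9 -53.7] travel units [0.037  0.176  0.0606] rot units [ 0.086  0.007 -0.032] deg [ 2.6  0.2 -0.9]
   travel in final axes [0.0338 0.1791 0.0527]
```

{"fn": "arm_command", "kwargs": {
  "steps": [
    {"hand":0.3,"travel":[0.034,0.02,0.055],"rotation":[0.086,0.007,-0.032]},
    {"hand":0.3,"travel":[0,0.05,0],"rotation":[0,0,0]},
    {"hand":0.3,"travel":[0,0.06,0],"rotation":[0,0,0]},
    {"hand":0.3,"travel":[0,0.05,0],"rotation":[0,0,0]},
    {"hand":0.3,"travel":[0,0,0],"rotation":[0,0,0]}
  ]
}}

```text
time: 50.88
eef_pos: [0.5374, 0.1341, 0.121]
tcp_rot: [-0.474, 0.53, -0.525, 0.468]
contact_force: [-0.5, -0.6, -2.2]
opening: 0.572
```

```bash
python3 - <<'E'
from h import *
show(); need([.542,.1345,.0687],-6.5)
E
```

```text
t 50.88 p [0.5374 0.1341 0.121 ] jaw yaw -6.5 open 0.572 F [-0.5 -0.6 -2.2] q [ 0.06  0.18  1.97 -0.    1.    0.18]
dist mm [  4.6   0.4 -52.3] travel units [-0.0036  0.1742  0.017 ] rot units [ 0.021 -0.     0.004] deg [ 0.6 -0.   0.1]
   travel in final axes [-0.0032  0.1744  0.0151]
```

{"fn": "arm_command", "kwargs": {
  "steps": [
    {"hand":0.3,"travel":[-0.003,0.04,0.015],"rotation":[0.021,0,0.004]},
    {"hand":0.3,"travel":[0,0.05,0],"rotation":[0,0,0]},
    {"hand":0.3,"travel":[0,0.04,0],"rotation":[0,0,0]},
    {"hand":0.3,"travel":[0,0.025,0],"rotation":[0,0,0]},
    {"hand":0.3,"travel":[0,0,0],"rotation":[0,0,0]}
  ]
}}

```text
time: 51.5
eef_pos: [0.5427, 0.1345, 0.0717]
tcp_rot: [0.47, -0.527, 0.528, -0.471]
contact_force: [-0.3, -0.8, -1.7]
opening: 0.567
```

```bash
python3 - <<'E'
from h import *
show(); need([.542,.1345,.0687],-6.5)
E
```

```text
t 51.50 p [0.5427 0.1345 0.0717] jaw yaw -6.5 open 0.567 F [-0.3 -0.8 -1.7] q [ 0.06  0.26  1.98 -0.    0.9   0.18]
dist mm [-0.7 -0.  -3. ] travel units [ 0.0003  0.0099 -0.0025] rot units [-0.003 -0.    -0.   ] deg [-0.1 -0.  -0. ]
   travel in final axes [ 0.0003  0.0099 -0.0025]
```

{"fn": "arm_command", "kwargs": {
  "steps": [
    {"hand":0.3,"travel":[0,0.007,-0.002],"rotation":[0,0,0]},
    {"hand":0.3,"travel":[0,0.006,0],"rotation":[0,0,0]},
    {"hand":0.3,"travel":[0,0.003,0],"rotation":[0,0,0]},
    {"hand":0.3,"travel":[0,0,0],"rotation":[0,0,0]}
  ]
}}

```text
time: 52.0
eef_pos: [0.5433, 0.1347, 0.0689]
tcp_rot: [0.47, -0.527, 0.528, -0.472]
contact_force: [-0.4, 0.5, -2.8]
opening: 0.572
```

```bash
python3 - <<'E'
from h import *
show(); need([.542,.1345,.0687],-6.5)
E
```

```text
t 52.00 p [0.5433 0.1347 0.0689] jaw yaw -6.5 open 0.572 F [-0.4  0.5 -2.8] q [ 0.06  0.27  1.98 -0.    0.89  0.18]
dist mm [-1.3 -0.2 -0.2] travel units [ 0.0011  0.0006 -0.0041] rot units [-0.007  0.    -0.001] deg [-0.2  0.  -0. ]
   travel in final axes [ 0.0011  0.0006 -0.0041]
```

{"fn": "arm_command", "kwargs": {
  "steps": [
    {"hand":0.3,"travel":[0,0.004,-0.003],"rotation":[0,0,0]},
    {"hand":0.3,"travel":[0,0.003,0],"rotation":[0,0,0]},
    {"hand":0.3,"travel":[0,0,0],"rotation":[0,0,0]}
  ]
}}

```text
time: 52.38
eef_pos: [0.5433, 0.1348, 0.0687]
tcp_rot: [0.47, -0.526, 0.529, -0.472]
contact_force: [-0.2, -1.5, -1.3]
opening: 0.568
```

```bash
python3 - <<'E'
from h import *
show()
E
```

```text
t 52.38 p [0.5433 0.1348 0.0687] jaw yaw -6.5 open 0.568 F [-0.2 -1.5 -1.3] q [ 0.06  0.27  1.98 -0.    0.89  0.18]
```

Touching down. Release and rise.

{"fn": "arm_command", "kwargs": {
  "steps": [
    {"hand":0.65,"travel":[0,0,0],"rotation":[0,0,0]},
    {"hand":0.8,"travel":[0,0,0],"rotation":[0,0,0]},
    {"hand":1,"travel":[0,0,0],"rotation":[0,0,0]},
    {"hand":1,"travel":[0,0,0],"rotation":[0,0,0]},
    {"hand":1,"travel":[0,-0.04,0],"rotation":[0,0,0]},
    {"hand":1,"travel":[0,-0.08,0],"rotation":[0,0,0]},
    {"hand":1,"travel":[0,-0.1,0],"rotation":[0,0,0]},
    {"hand":1,"travel":[0,-0.12,0],"rotation":[0,0,0]},
    {"hand":1,"travel":[0,0,0],"rotation":[0,0,0]}
  ]
}}

```text
time: 53.5
eef_pos: [0.5438, 0.1349, 0.1764]
tcp_rot: [0.468, -0.525, 0.53, -0.474]
contact_force: [0.0, -0.3, 0.4]
opening: 0.998
```

```bash
python3 - <<'E'
from h import *
show(); need([.5293,-.3128,.18],-6.5)
E
```

```text
t 53.50 p [0.5438 0.1349 0.1764] jaw yaw -6.5 open 0.998 F [ 0.  -0.3  0.4] q [ 0.06  0.11  1.93 -0.    1.09  0.18]
dist mm [ -14.5 -447.7    3.6] travel units [ 1.4882 -0.013   0.121 ] rot units [-0.019  0.    -0.003] deg [-0.6  0.  -0.1]
   travel in final axes [ 1.4882 -0.0119  0.1211]
```

{"fn": "arm_command", "kwargs": {
  "steps": [
    {"hand":1,"travel":[0.06,-0.015,0.011],"rotation":[-0.019,0,0]},
    {"hand":1,"travel":[0.115,-0.01,0.011],"rotation":[0,0,0]},
    {"hand":1,"travel":[0.115,-0.01,0.011],"rotation":[0,0,0]},
    {"hand":1,"travel":[0.115,-0.005,0.011],"rotation":[0,0,0]},
    {"hand":1,"travel":[0.115,-0.005,0.011],"rotation":[0,0,0]},
    {"hand":1,"travel":[0.115,-0.005,0.011],"rotation":[0,0,0]},
    {"hand":1,"travel":[0.115,-0.005,0.011],"rotation":[0,0,0]},
    {"hand":1,"travel":[0.115,0,0.011],"rotation":[0,0,0]},
    {"hand":1,"travel":[0.115,0,0.011],"rotation":[0,0,0]},
    {"hand":1,"travel":[0.115,0,0.011],"rotation":[0,0,0]},
    {"hand":1,"travel":[0.115,0,0.011],"rotation":[0,0,0]},
    {"hand":1,"travel":[0.115,0,0.011],"rotation":[0,0,0]},
    {"hand":1,"travel":[0.115,0,0.011],"rotation":[0,0,0]},
    {"hand":1,"travel":[0.02,0,0],"rotation":[0,0,0]},
    {"hand":1,"travel":[0,0,0],"rotation":[0,0,0]}
  ]
}}

```text
time: 55.38
eef_pos: [0.5222, -0.3305, 0.1755]
tcp_rot: [-0.474, 0.54, -0.518, 0.464]
contact_force: [1.1, -0.5, -0.6]
opening: 1.002
```

```bash
python3 - <<'E'
from h import *
show(); need([.5293,-.3128,.155],-6.5)
E
```

```text
t 55.38 p [ 0.5222 -0.3305  0.1755] jaw yaw -6.9 open 1.002 F [ 1.1 -0.5 -0.6] q [-0.72  0.26  1.77 -0.01  1.15 -0.6 ]
dist mm [  7.1  17.7 -20.5] travel units [-0.0609  0.0683  0.0185] rot units [ 0.063 -0.013 -0.018] deg [ 1.9 -0.4 -0.5]
   travel in final axes [-0.0614  0.0683  0.0167]
```

{"fn": "arm_command", "kwargs": {
  "steps": [
    {"hand":1,"travel":[-0.06,0.02,0.018],"rotation":[0.063,-0.013,-0.018]},
    {"hand":1,"travel":[0,0.04,0],"rotation":[0,0,0]},
    {"hand":1,"travel":[0,0,0],"rotation":[0,0,0]}
  ]
}}

```text
time: 55.75
eef_pos: [0.5287, -0.3108, 0.1553]
tcp_rot: [-0.471, 0.528, -0.526, 0.471]
contact_force: [-0.5, -1.1, 0.7]
opening: 1.001
```

```bash
python3 - <<'E'
from h import *
show(); need([.5293,-.3128,.0648],-6.5)
E
```

```text
t 55.75 p [ 0.5287 -0.3108  0.1553] jaw yaw -6.4 open 1.001 F [-0.5 -1.1  0.7] q [-0.7   0.25  1.81  0.    1.08 -0.59]
dist mm [  0.6  -2.  -90.5] travel units [0.007  0.3017 0.0035] rot units [ 0.005  0.004 -0.004] deg [ 0.1  0.1 -0.1]
   travel in final axes [0.0064 0.3018 0.0028]
```

{"fn": "arm_command", "kwargs": {
  "steps": [
    {"hand":1,"travel":[0.006,0.06,0.002],"rotation":[0,0,0]},
    {"hand":1,"travel":[0,0.06,0],"rotation":[0,0,0]},
    {"hand":1,"travel":[0,0.06,0],"rotation":[0,0,0]},
    {"hand":1,"travel":[0,0.06,0],"rotation":[0,0,0]},
    {"hand":1,"travel":[0,0.045,0],"rotation":[0,0,0]},
    {"hand":1,"travel":[0,0,0],"rotation":[0,0,0]}
  ]
}}

```text
time: 56.5
eef_pos: [0.5279, -0.3125, 0.062]
tcp_rot: [-0.472, 0.529, -0.525, 0.471]
contact_force: [0.1, 0.0, 0.1]
opening: 0.998
```

```bash
python3 - <<'E'
from h import *
show(); need([.5293,-.3128,.0648],-6.5)
E
```

```text
t 56.50 p [ 0.5279 -0.3125  0.062 ] jaw yaw -6.4 open 0.998 F [0.1 0.  0.1] q [-0.7   0.38  1.84 -0.    0.92 -0.59]
dist mm [ 1.4 -0.3  2.8] travel units [ 0.0004 -0.0093  0.0047] rot units [ 0.011  0.003 -0.007] deg [ 0.3  0.1 -0.2]
   travel in final axes [ 0.0004 -0.0093  0.0048]
```

{"fn": "arm_command", "kwargs": {
  "steps": [
    {"hand":1,"travel":[0,-0.009,0.005],"rotation":[0.011,0,-0.007]},
    {"hand":0.6,"travel":[0,0,0],"rotation":[0,0,0]},
    {"hand":0.3,"travel":[0,0,0],"rotation":[0,0,0]},
    {"hand":0.3,"travel":[0,0,0],"rotation":[0,0,0]},
    {"hand":0.3,"travel":[0,0,0],"rotation":[0,0,0]},
    {"hand":0.3,"travel":[0,0,0],"rotation":[0,0,0]},
    {"hand":0.3,"travel":[0,0,0],"rotation":[0,0,0]}
  ]
}}

```text
time: 57.38
eef_pos: [0.5305, -0.3134, 0.0669]
tcp_rot: [0.471, -0.526, 0.529, -0.472]
contact_force: [-0.2, -0.3, -1.9]
opening: 0.647
```

```bash
python3 - <<'E'
from h import *
show()
E
```

```text
t 57.38 p [ 0.5305 -0.3134  0.0669] jaw yaw -6.4 open 0.647 F [-0.2 -0.3 -1.9] q [-0.7   0.38  1.84 -0.    0.92 -0.59]
```

{"fn": "arm_command", "kwargs": {
  "steps": [
    {"hand":0.3,"travel":[0,-0.05,0],"rotation":[0,0,0]},
    {"hand":0.3,"travel":[0,-0.08,0],"rotation":[0,0,0]},
    {"hand":0.3,"travel":[0,-0.08,0],"rotation":[0,0,0]},
    {"hand":0.3,"travel":[0,-0.08,0],"rotation":[0,0,0]},
    {"hand":0.3,"travel":[0,-0.1,0],"rotation":[0,0,0]},
    {"hand":0.3,"travel":[0,-0.03,0],"rotation":[0,0,0]},
    {"hand":0.3,"travel":[0,0,0],"rotation":[0,0,0]}
  ]
}}

```text
time: 58.25
eef_pos: [0.5289, -0.312, 0.1984]
tcp_rot: [0.471, -0.527, 0.528, -0.471]
contact_force: [-0.5, -0.7, -4.1]
opening: 0.649
```

```bash
python3 - <<'E'
from h import *
show(); need([.5335,.0458,.19],-6.5)
E
```

```text
t 58.25 p [ 0.5289 -0.312   0.1984] jaw yaw -6.4 open 0.649 F [-0.5 -0.7 -4.1] q [-0.7   0.21  1.78  0.    1.15 -0.59]
dist mm [  4.6 357.8  -8.4] travel units [-1.1869  0.0271 -0.1175] rot units [-0.002  0.004  0.001] deg [-0.1  0.1  0. ]
   travel in final axes [-1.1866  0.028  -0.1197]
```

{"fn": "arm_command", "kwargs": {
  "steps": [
    {"hand":0.3,"travel":[-0.05,-0.005,-0.005],"rotation":[0,0,0]},
    {"hand":0.3,"travel":[-0.1,-0.005,-0.01],"rotation":[0,0,0]},
    {"hand":0.3,"travel":[-0.1,-0.005,-0.01],"rotation":[0,0,0]},
    {"hand":0.3,"travel":[-0.1,-0.005,-0.01],"rotation":[0,0,0]},
    {"hand":0.3,"travel":[-0.1,0,-0.01],"rotation":[0,0,0]},
    {"hand":0.3,"travel":[-0.1,0,-0.01],"rotation":[0,0,0]},
    {"hand":0.3,"travel":[-0.1,0,-0.01],"rotation":[0,0,0]},
    {"hand":0.3,"travel":[-0.1,0,-0.01],"rotation":[0,0,0]},
    {"hand":0.3,"travel":[-0.1,0,-0.01],"rotation":[0,0,0]},
    {"hand":0.3,"travel":[-0.1,0,-0.01],"rotation":[0,0,0]},
    {"hand":0.3,"travel":[-0.1,0,-0.01],"rotation":[0,0,0]},
    {"hand":0.3,"travel":[-0.06,0,-0.005],"rotation":[0,0,0]},
    {"hand":0.3,"travel":[0,0,0],"rotation":[0,0,0]}
  ]
}}

```text
time: 59.88
eef_pos: [0.5192, 0.0476, 0.1868]
tcp_rot: [-0.477, 0.539, -0.514, 0.467]
contact_force: [-0.0, -0.1, -3.5]
opening: 0.647
```

```bash
python3 - <<'E'
from h import *
show(); need([.5335,.0458,.13],-6.5)
E
```

```text
t 59.88 p [0.5192 0.0476 0.1868] jaw yaw -6.2 open 0.647 F [-0.  -0.1 -3.5] q [-0.11  0.03  2.    0.02  1.15 -0.01]
dist mm [ 14.3  -1.8 -56.8] travel units [0.0034 0.1875 0.0548] rot units [ 0.068  0.01  -0.026] deg [ 2.   0.3 -0.8]
   travel in final axes [0.0005 0.1894 0.0481]
```

{"fn": "arm_command", "kwargs": {
  "steps": [
    {"hand":0.3,"travel":[0,0.02,0.052],"rotation":[0.068,0.01,-0.026]},
    {"hand":0.3,"travel":[0,0.06,0],"rotation":[0,0,0]},
    {"hand":0.3,"travel":[0,0.06,0],"rotation":[0,0,0]},
    {"hand":0.3,"travel":[0,0.05,0],"rotation":[0,0,0]},
    {"hand":0.3,"travel":[0,0,0],"rotation":[0,0,0]}
  ]
}}

```text
time: 60.5
eef_pos: [0.5305, 0.045, 0.1218]
tcp_rot: [-0.473, 0.53, -0.525, 0.468]
contact_force: [-0.0, 0.2, -2.8]
opening: 0.648
```

```bash
python3 - <<'E'
from h import *
show(); need([.5335,.0458,.0709],-6.5)
E
```

```text
t 60.50 p [0.5305 0.045  0.1218] jaw yaw -6.5 open 0.648 F [-0.   0.2 -2.8] q [-0.11  0.13  2.02 -0.    1.    0.01]
dist mm [  3.    0.8 -50.9] travel units [-0.0038  0.1696  0.0113] rot units [ 0.018 -0.002  0.002] deg [ 0.5 -0.   0.1]
   travel in final axes [-0.0036  0.1697  0.0097]
```

{"fn": "arm_command", "kwargs": {
  "steps": [
    {"hand":0.3,"travel":[-0.003,0.04,0.007],"rotation":[0.018,0,0.002]},
    {"hand":0.3,"travel":[0,0.05,0],"rotation":[0,0,0]},
    {"hand":0.3,"travel":[0,0.04,0],"rotation":[0,0,0]},
    {"hand":0.3,"travel":[0,0.025,0],"rotation":[0,0,0]},
    {"hand":0.3,"travel":[0,0.008,0],"rotation":[0,0,0]},
    {"hand":0.3,"travel":[0,0,0],"rotation":[0,0,0]}
  ]
}}

```text
time: 61.25
eef_pos: [0.534, 0.0456, 0.0711]
tcp_rot: [0.47, -0.527, 0.528, -0.471]
contact_force: [0.4, -0.1, -2.9]
opening: 0.643
```

```bash
python3 - <<'E'
from h import *
show(); need([.5335,.0458,.0709],-6.5)
E
```

```text
t 61.25 p [0.534  0.0456 0.0711] jaw yaw -6.6 open 0.643 F [ 0.4 -0.1 -2.9] q [-0.1   0.22  2.04  0.    0.88  0.01]
dist mm [-0.5  0.2 -0.2] travel units [-0.0005  0.0006 -0.0018] rot units [-0.005 -0.002 -0.001] deg [-0.2 -0.1 -0. ]
   travel in final axes [-0.0005  0.0006 -0.0018]
```

{"fn": "arm_command", "kwargs": {
  "steps": [
    {"hand":0.3,"travel":[0,0.004,0],"rotation":[0,0,0]},
    {"hand":0.3,"travel":[0,0.004,0],"rotation":[0,0,0]},
    {"hand":0.3,"travel":[0,0,0],"rotation":[0,0,0]}
  ]
}}

```text
time: 61.62
eef_pos: [0.5347, 0.0457, 0.0711]
tcp_rot: [0.47, -0.527, 0.529, -0.471]
contact_force: [0.2, 0.2, -3.3]
opening: 0.646
```

```bash
python3 - <<'E'
from h import *
show()
E
```

```text
t 61.62 p [0.5347 0.0457 0.0711] jaw yaw -6.5 open 0.646 F [ 0.2  0.2 -3.3] q [-0.1   0.22  2.04  0.    0.88  0.01]
```

{"fn": "arm_command", "kwargs": {
  "steps": [
    {"hand":0.3,"travel":[0,0.005,-0.002],"rotation":[0,0,0]},
    {"hand":0.3,"travel":[0,0.004,0],"rotation":[0,0,0]},
    {"hand":0.3,"travel":[0,0,0],"rotation":[0,0,0]}
  ]
}}

```text
time: 62.0
eef_pos: [0.5351, 0.0457, 0.071]
tcp_rot: [0.47, -0.527, 0.529, -0.472]
contact_force: [-0.3, 0.1, -3.0]
opening: 0.651
```

```bash
python3 - <<'E'
from h import *
show()
E
```

```text
t 62.00 p [0.5351 0.0457 0.071 ] jaw yaw -6.5 open 0.651 F [-0.3  0.1 -3. ] q [-0.1   0.22  2.04  0.    0.88  0.01]
```

{"fn": "arm_command", "kwargs": {
  "steps": [
    {"hand":0.3,"travel":[0,0.008,-0.002],"rotation":[0,0,0]},
    {"hand":0.3,"travel":[0,0,0],"rotation":[0,0,0]}
  ]
}}

```text
time: 62.25
eef_pos: [0.5357, 0.0458, 0.0711]
tcp_rot: [0.469, -0.526, 0.529, -0.472]
contact_force: [0.3, -0.9, -3.2]
opening: 0.649
```

```bash
python3 - <<'E'
from h import *
show()
E
```

```text
t 62.25 p [0.5357 0.0458 0.0711] jaw yaw -6.5 open 0.649 F [ 0.3 -0.9 -3.2] q [-0.1   0.22  2.04  0.    0.88  0.01]
```

{"fn": "arm_command", "kwargs": {
  "steps": [
    {"hand":0.3,"travel":[0,0.012,-0.004],"rotation":[0,0,0]},
    {"hand":0.3,"travel":[0,0,0],"rotation":[0,0,0]}
  ]
}}

```text
time: 62.5
eef_pos: [0.5366, 0.0458, 0.0712]
tcp_rot: [0.469, -0.526, 0.529, -0.473]
contact_force: [-0.2, -0.3, -2.9]
opening: 0.649
```

```bash
python3 - <<'E'
from h import *
show()
need([.5335,.0458,.0709],-6.5)
p,d=ctrl.read_camera("scene"); cv2.imwrite("pics/s7.png",cv2.resize(p[190:310,200:340],None,fx=5,fy=5))
E
```

```text
t 62.50 p [0.5366 0.0458 0.0712] jaw yaw -6.5 open 0.649 F [-0.2 -0.3 -2.9] q [-0.1   0.22  2.03  0.    0.88  0.01]
dist mm [-3.1 -0.  -0.3] travel units [ 0.0012  0.001  -0.0102] rot units [-0.014 -0.001 -0.001] deg [-0.4 -0.  -0. ]
   travel in final axes [ 0.0012  0.0011 -0.0102]
```

View pics/s7.png

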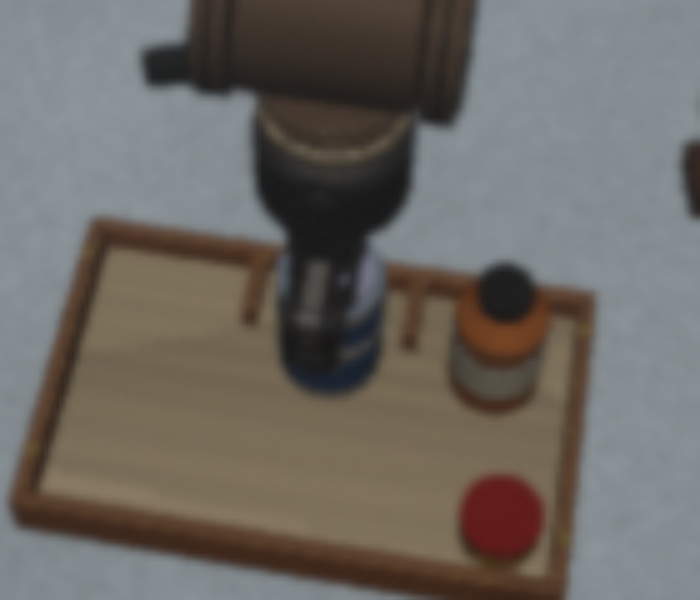

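{"fn": "arm_command", "kwargs": {
  "steps": [
    {"hand":0.3,"travel":[0,-0.003,-0.01],"rotation":[-0.01,0,0]},
    {"hand":0.3,"travel":[0,0,0],"rotation":[0,0,0]}
  ]
}}

```text
time: 62.8
eef_pos: [0.5328, 0.0463, 0.0709]
tcp_rot: [-0.47, 0.528, -0.528, 0.471]
contact_force: [-1.4, 1.5, 3.2]
opening: 0.646
```

```bash
python3 - <<'E'
from h import *
show()
need([.5335,.0458,.0709],-6.5)
E
```

```text
t 62.80 p [0.5328 0.0463 0.0709] jaw yaw -6.5 open 0.646 F [-1.4  1.5  3.2] q [-0.1   0.21  2.04  0.    0.89  0.01]
dist mm [ 0.7 -0.5  0. ] travel units [ 0.0014 -0.      0.0025] rot units [-0.001 -0.001 -0.002] deg [-0. -0. -0.]
   travel in final axes [ 0.0014 -0.      0.0025]
```

Now clearly touching (+3.2 N), at the right spot. Release.

{"fn": "arm_command", "kwargs": {
  "steps": [
    {"hand":0.7,"travel":[0,0,0],"rotation":[0,0,0]},
    {"hand":0.85,"travel":[0,0,0],"rotation":[0,0,0]},
    {"hand":1,"travel":[0,0,0],"rotation":[0,0,0]},
    {"hand":1,"travel":[0,0,0],"rotation":[0,0,0]},
    {"hand":1,"travel":[0,-0.04,0],"rotation":[0,0,0]},
    {"hand":1,"travel":[0,-0.08,0],"rotation":[0,0,0]},
    {"hand":1,"travel":[0,-0.1,0],"rotation":[0,0,0]},
    {"hand":1,"travel":[0,-0.12,0],"rotation":[0,0,0]},
    {"hand":1,"travel":[0,0,0],"rotation":[0,0,0]}
  ]
}}

```text
time: 63.92
eef_pos: [0.5338, 0.046, 0.1792]
tcp_rot: [0.469, -0.526, 0.529, -0.472]
contact_force: [-0.2, -0.3, 0.4]
opening: 1.002
```

```bash
python3 - <<'E'
from h import *
show(); need([.628,-.3172,.18],-6.5)
E
```

```text
t 63.92 p [0.5338 0.046  0.1792] jaw yaw -6.5 open 1.002 F [-0.2 -0.3  0.4] q [-0.1   0.06  1.99  0.    1.09  0.01]
dist mm [  94.2 -363.2    0.8] travel units [ 1.1669e+00 -1.1000e-03  4.4970e-01] rot units [-0.01  -0.001 -0.001] deg [-0.3 -0.  -0. ]
   travel in final axes [ 1.1672 -0.0027  0.4489]
```

{"fn": "arm_command", "kwargs": {
  "steps": [
    {"hand":1,"travel":[0.06,-0.01,0.024],"rotation":[-0.01,0,0]},
    {"hand":1,"travel":[0.11,-0.01,0.043],"rotation":[0,0,0]},
    {"hand":1,"travel":[0.11,-0.01,0.043],"rotation":[0,0,0]},
    {"hand":1,"travel":[0.11,-0.01,0.043],"rotation":[0,0,0]},
    {"hand":1,"travel":[0.11,-0.005,0.043],"rotation":[0,0,0]},
    {"hand":1,"travel":[0.11,-0.005,0.043],"rotation":[0,0,0]},
    {"hand":1,"travel":[0.11,-0.005,0.043],"rotation":[0,0,0]},
    {"hand":1,"travel":[0.11,0,0.043],"rotation":[0,0,0]},
    {"hand":1,"travel":[0.11,0,0.043],"rotation":[0,0,0]},
    {"hand":1,"travel":[0.1,0,0.043],"rotation":[0,0,0]},
    {"hand":1,"travel":[0.03,0,0.02],"rotation":[0,0,0]},
    {"hand":1,"travel":[0,0,0],"rotation":[0,0,0]}
  ]
}}

```text
time: 65.42
eef_pos: [0.6205, -0.3094, 0.1786]
tcp_rot: [-0.474, 0.537, -0.521, 0.465]
contact_force: [-0.2, -0.0, 0.3]
opening: 0.998
```

```bash
python3 - <<'E'
from h import *
show(); need([.628,-.3172,.155],-6.5)
E
```

```text
t 65.42 p [ 0.6205 -0.3094  0.1786] jaw yaw -6.8 open 0.998 F [-0.2 -0.   0.3] q [-0.61  0.4   1.57 -0.01  1.19 -0.49]
dist mm [  7.5  -7.8 -23.6] travel units [0.0233 0.0777 0.03  ] rot units [ 0.048 -0.011 -0.012] deg [ 1.4 -0.3 -0.4]
   travel in final axes [0.023  0.0786 0.0279]
```

{"fn": "arm_command", "kwargs": {
  "steps": [
    {"hand":1,"travel":[0.023,0.03,0.028],"rotation":[0.048,-0.011,-0.012]},
    {"hand":1,"travel":[0,0.04,0],"rotation":[0,0,0]},
    {"hand":1,"travel":[0,0,0],"rotation":[0,0,0]}
  ]
}}

```text
time: 65.8
eef_pos: [0.6274, -0.3147, 0.1544]
tcp_rot: [-0.471, 0.527, -0.526, 0.472]
contact_force: [-0.0, 0.2, -0.3]
opening: 0.998
```

```bash
python3 - <<'E'
from h import *
show(); need([.628,-.3172,.0648],-6.5)
E
```

```text
t 65.80 p [ 0.6274 -0.3147  0.1544] jaw yaw -6.3 open 0.998 F [-0.   0.2 -0.3] q [-0.61  0.43  1.58  0.    1.13 -0.5 ]
dist mm [  0.6  -2.5 -89.6] travel units [0.0086 0.2988 0.0031] rot units [ 0.002  0.006 -0.003] deg [ 0.1  0.2 -0.1]
   travel in final axes [0.0081 0.2988 0.0028]
```

{"fn": "arm_command", "kwargs": {
  "steps": [
    {"hand":1,"travel":[0.008,0.06,0.002],"rotation":[0,0,0]},
    {"hand":1,"travel":[0,0.06,0],"rotation":[0,0,0]},
    {"hand":1,"travel":[0,0.06,0],"rotation":[0,0,0]},
    {"hand":1,"travel":[0,0.06,0],"rotation":[0,0,0]},
    {"hand":1,"travel":[0,0.04,0],"rotation":[0,0,0]},
    {"hand":1,"travel":[0,0,0],"rotation":[0,0,0]}
  ]
}}

```text
time: 66.55
eef_pos: [0.6269, -0.3155, 0.0627]
tcp_rot: [-0.472, 0.528, -0.525, 0.472]
contact_force: [-0.8, 0.1, 0.3]
opening: 1.004
```

```bash
python3 - <<'E'
from h import *
show(); need([.628,-.3172,.0648],-6.5)
E
```

```text
t 66.55 p [ 0.6269 -0.3155  0.0627] jaw yaw -6.2 open 1.004 F [-0.8  0.1  0.3] q [-0.61  0.54  1.61  0.    0.99 -0.5 ]
dist mm [ 1.1 -1.7  2.1] travel units [ 0.0054 -0.007   0.0043] rot units [ 0.007  0.008 -0.006] deg [ 0.2  0.3 -0.2]
   travel in final axes [ 0.0054 -0.0069  0.0043]
```

{"fn": "arm_command", "kwargs": {
  "steps": [
    {"hand":1,"travel":[0.005,-0.007,0.004],"rotation":[0.007,0.008,-0.006]},
    {"hand":0.6,"travel":[0,0,0],"rotation":[0,0,0]},
    {"hand":0.3,"travel":[0,0,0],"rotation":[0,0,0]},
    {"hand":0.3,"travel":[0,0,0],"rotation":[0,0,0]},
    {"hand":0.3,"travel":[0,0,0],"rotation":[0,0,0]},
    {"hand":0.3,"travel":[0,0,0],"rotation":[0,0,0]},
    {"hand":0.3,"travel":[0,0,0],"rotation":[0,0,0]}
  ],
  "grip_force": 35
}}

```text
time: 67.42
eef_pos: [0.6292, -0.3181, 0.0675]
tcp_rot: [0.471, -0.526, 0.529, -0.471]
contact_force: [-0.6, -0.5, 0.2]
opening: 0.594
```

```bash
python3 - <<'E'
from h import *
show()
E
```

```text
t 67.42 p [ 0.6292 -0.3181  0.0675] jaw yaw -6.5 open 0.594 F [-0.6 -0.5  0.2] q [-0.61  0.54  1.61 -0.    0.99 -0.5 ]
```

{"fn": "arm_command", "kwargs": {
  "steps": [
    {"hand":0.3,"travel":[0,-0.05,0],"rotation":[0,0,0]},
    {"hand":0.3,"travel":[0,-0.08,0],"rotation":[0,0,0]},
    {"hand":0.3,"travel":[0,-0.08,0],"rotation":[0,0,0]},
    {"hand":0.3,"travel":[0,-0.08,0],"rotation":[0,0,0]},
    {"hand":0.3,"travel":[0,-0.1,0],"rotation":[0,0,0]},
    {"hand":0.3,"travel":[0,-0.03,0],"rotation":[0,0,0]},
    {"hand":0.3,"travel":[0,0,0],"rotation":[0,0,0]}
  ]
}}

```text
time: 68.3
eef_pos: [0.6284, -0.3174, 0.2006]
tcp_rot: [0.47, -0.526, 0.529, -0.471]
contact_force: [0.8, 0.7, -1.7]
opening: 0.596
```

```bash
python3 - <<'E'
from h import *
show(); need([.5216,-.0437,.19],-6.5)
E
```

```text
t 68.30 p [ 0.6284 -0.3174  0.2006] jaw yaw -6.5 open 0.596 F [ 0.8  0.7 -1.7] q [-0.61  0.39  1.55  0.    1.2  -0.5 ]
dist mm [-106.8  273.7  -10.6] travel units [-0.8662  0.0318 -0.457 ] rot units [-0.007  0.     0.004] deg [-0.2  0.   0.1]
   travel in final axes [-0.8662  0.0353 -0.4569]
```

{"fn": "arm_command", "kwargs": {
  "steps": [
    {"hand":0.3,"travel":[-0.05,-0.005,-0.025],"rotation":[0,0,0]},
    {"hand":0.3,"travel":[-0.09,-0.005,-0.046],"rotation":[0,0,0]},
    {"hand":0.3,"travel":[-0.09,-0.005,-0.046],"rotation":[0,0,0]},
    {"hand":0.3,"travel":[-0.09,0,-0.046],"rotation":[0,0,0]},
    {"hand":0.3,"travel":[-0.09,0,-0.046],"rotation":[0,0,0]},
    {"hand":0.3,"travel":[-0.09,0,-0.046],"rotation":[0,0,0]},
    {"hand":0.3,"travel":[-0.09,0,-0.046],"rotation":[0,0,0]},
    {"hand":0.3,"travel":[-0.09,0,-0.046],"rotation":[0,0,0]},
    {"hand":0.3,"travel":[-0.09,0,-0.046],"rotation":[0,0,0]},
    {"hand":0.3,"travel":[-0.05,0,-0.02],"rotation":[0,0,0]},
    {"hand":0.3,"travel":[0,0,0],"rotation":[0,0,0]}
  ]
}}

```text
time: 69.68
eef_pos: [0.517, -0.039, 0.1895]
tcp_rot: [-0.475, 0.536, -0.517, 0.468]
contact_force: [0.5, -0.0, -1.2]
opening: 0.591
```

```bash
python3 - <<'E'
from h import *
show(); need([.5211,-.0437,.13],-6.5)
E
```

```text
t 69.67 p [ 0.517  -0.039   0.1895] jaw yaw -6.3 open 0.591 F [ 0.5 -0.  -1.2] q [-0.27  0.02  2.    0.01  1.14 -0.17]
dist mm [  4.1  -4.7 -59.5] travel units [0.016  0.1977 0.0203] rot units [ 0.05   0.005 -0.02 ] deg [ 1.5  0.2 -0.6]
   travel in final axes [0.0139 0.1983 0.0152]
```

{"fn": "arm_command", "kwargs": {
  "steps": [
    {"hand":0.3,"travel":[0.014,0.02,0.018],"rotation":[0.05,0.005,-0.02]},
    {"hand":0.3,"travel":[0,0.06,0],"rotation":[0,0,0]},
    {"hand":0.3,"travel":[0,0.06,0],"rotation":[0,0,0]},
    {"hand":0.3,"travel":[0,0.05,0],"rotation":[0,0,0]},
    {"hand":0.3,"travel":[0,0,0],"rotation":[0,0,0]}
  ]
}}

```text
time: 70.3
eef_pos: [0.5217, -0.0461, 0.1272]
tcp_rot: [-0.471, 0.529, -0.527, 0.469]
contact_force: [1.2, 0.6, -1.5]
opening: 0.591
```

```bash
python3 - <<'E'
from h import *
show(); need([.5211,-.0437,.0715],-6.5)
E
```

```text
t 70.30 p [ 0.5217 -0.0461  0.1272] jaw yaw -6.6 open 0.591 F [ 1.2  0.6 -1.5] q [-0.28  0.1   2.04 -0.    1.   -0.17]
dist mm [ -0.6   2.4 -55.7] travel units [-0.008   0.1858 -0.0023] rot units [ 0.005 -0.004  0.001] deg [ 0.2 -0.1  0. ]
   travel in final axes [-0.0079  0.1858 -0.0028]
```

{"fn": "arm_command", "kwargs": {
  "steps": [
    {"hand":0.3,"travel":[-0.007,0.05,-0.002],"rotation":[0,0,0]},
    {"hand":0.3,"travel":[0,0.05,0],"rotation":[0,0,0]},
    {"hand":0.3,"travel":[0,0.05,0],"rotation":[0,0,0]},
    {"hand":0.3,"travel":[0,0.025,0],"rotation":[0,0,0]},
    {"hand":0.3,"travel":[0,0.008,0],"rotation":[0,0,0]},
    {"hand":0.3,"travel":[0,0,0],"rotation":[0,0,0]}
  ]
}}

```text
time: 71.05
eef_pos: [0.523, -0.0445, 0.0721]
tcp_rot: [-0.471, 0.528, -0.528, 0.47]
contact_force: [1.1, 0.1, -1.2]
opening: 0.596
```

```bash
python3 - <<'E'
from h import *
show(); need([.5211,-.0437,.0715],-6.5)
E
```

```text
t 71.05 p [ 0.523  -0.0445  0.0721] jaw yaw -6.6 open 0.596 F [ 1.1  0.1 -1.2] q [-0.28  0.19  2.06 -0.    0.89 -0.16]
dist mm [-1.9  0.8 -0.6] travel units [-0.0018  0.002  -0.0065] rot units [ 0.003 -0.004  0.002] deg [ 0.1 -0.1  0.1]
   travel in final axes [-0.0018  0.002  -0.0065]
```

{"fn": "arm_command", "kwargs": {
  "steps": [
    {"hand":0.3,"travel":[-0.002,0.003,-0.006],"rotation":[0,0,0]},
    {"hand":0.3,"travel":[0,0.003,0],"rotation":[0,0,0]},
    {"hand":0.3,"travel":[0,0,0],"rotation":[0,0,0]}
  ]
}}

```text
time: 71.42
eef_pos: [0.522, -0.0439, 0.0716]
tcp_rot: [0.471, -0.528, 0.528, -0.47]
contact_force: [0.6, -1.1, -1.4]
opening: 0.594
```

```bash
python3 - <<'E'
from h import *
show()
E
```

```text
t 71.42 p [ 0.522  -0.0439  0.0716] jaw yaw -6.6 open 0.594 F [ 0.6 -1.1 -1.4] q [-0.28  0.19  2.07 -0.    0.88 -0.16]
```

At the floor height within a millimetre. Release and rise, then check.

{"fn": "arm_command", "kwargs": {
  "steps": [
    {"hand":0.65,"travel":[0,0.002,0],"rotation":[0,0,0]},
    {"hand":0.8,"travel":[0,0,0],"rotation":[0,0,0]},
    {"hand":1,"travel":[0,0,0],"rotation":[0,0,0]},
    {"hand":1,"travel":[0,0,0],"rotation":[0,0,0]},
    {"hand":1,"travel":[0,-0.04,0],"rotation":[0,0,0]},
    {"hand":1,"travel":[0,-0.08,0],"rotation":[0,0,0]},
    {"hand":1,"travel":[0,-0.1,0],"rotation":[0,0,0]},
    {"hand":1,"travel":[0,-0.12,0],"rotation":[0,0,0]},
    {"hand":1,"travel":[0.06,-0.06,0],"rotation":[0,0,0]},
    {"hand":1,"travel":[0.12,0,0],"rotation":[0,0,0]},
    {"hand":1,"travel":[0.12,0,0],"rotation":[0,0,0]},
    {"hand":1,"travel":[0.12,0,0],"rotation":[0,0,0]},
    {"hand":1,"travel":[0.12,0,0],"rotation":[0,0,0]},
    {"hand":1,"travel":[0.12,0,0],"rotation":[0,0,0]},
    {"hand":1,"travel":[0.12,0,0],"rotation":[0,0,0]},
    {"hand":1,"travel":[0.06,0,0],"rotation":[0,0,0]},
    {"hand":1,"travel":[0,0,0],"rotation":[0,0,0]},
    {"hand":1,"travel":[0,0,0],"rotation":[0,0,0]}
  ]
}}

```text
time: 73.68
eef_pos: [0.4946, -0.3007, 0.2078]
tcp_rot: [0.469, -0.522, 0.532, -0.473]
contact_force: [-0.6, 0.9, -0.2]
opening: 1.004
```

```bash
python3 - <<'E'
from h import *
import pickle
m0=pickle.load(open("m0.pkl","rb"))
show()
def top(n,d,r):
    P=cloud(n,d,r);zt=np.percentile(P[:,2],95);return np.median(P[abs(P[:,2]-zt)<.006],0)
for n in("scene","top"):
    p,d=ctrl.read_camera(n); cv2.imwrite(f"pics/{n}9.png",p[:300] if n=="top" else p); d0=np.load(f"{n}0.npy")
    for t in("glue_mid","amber_mid","can_mid","weight_mid","caul","offcut","waxtin"):
        r=ctrl.masks_of(n,t)
        for x in r[:2]:
            a=top(n,d,x['region']); b=[top(n,d0,y['region']) for y in m0[n,t][:1]]
            print(n,t,round(x['score'],2),a.round(3),'was',[q.round(3).tolist() for q in b])
E
```

```text
t 73.67 p [ 0.4946 -0.3007  0.2078] jaw yaw -6.4 open 1.004 F [-0.6  0.9 -0.2] q [-0.72  0.11  1.87  0.    1.14 -0.61]
scene glue_mid 0.76 [ 0.526 -0.042  0.095] was [[0.522, -0.042, 0.095]]
scene amber_mid 0.74 [0.546 0.136 0.099] was [[0.543, 0.136, 0.099]]
scene can_mid 0.84 [0.535 0.048 0.094] was [[0.533, 0.048, 0.094]]
scene weight_mid 0.89 [0.202 0.28  0.028] was [[0.202, 0.28, 0.028]]
scene weight_mid 0.76 [0.501 0.323 0.112] was [[0.202, 0.28, 0.028]]
scene caul 0.95 [0.536 0.305 0.083] was [[0.501, 0.323, 0.082]]
scene waxtin 0.84 [0.638 0.139 0.033] was [[0.639, 0.138, 0.033]]
top glue_mid 0.57 [ 0.521 -0.044  0.097] was [[0.517, -0.045, 0.097]]
top glue_mid 0.45 [0.384 0.312 0.093] was [[0.517, -0.045, 0.097]]
top amber_mid 0.86 [0.543 0.134 0.101] was [[0.538, 0.134, 0.101]]
top can_mid 0.78 [0.533 0.045 0.097] was [[0.53, 0.045, 0.097]]
top weight_mid 0.86 [0.197 0.279 0.031] was [[0.581, -0.016, 0.039]]
top weight_mid 0.78 [0.497 0.322 0.115] was [[0.581, -0.016, 0.039]]
top caul 0.87 [0.483 0.305 0.086] was [[0.496, 0.323, 0.086]]
top offcut 0.8 [0.382 0.31  0.093] was [[0.384, 0.313, 0.094]]
top waxtin 0.78 [0.635 0.138 0.035] was []
```

View pics/scene9.png

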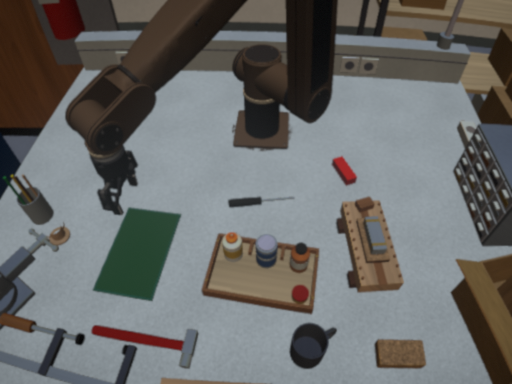

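View pics/top9.png

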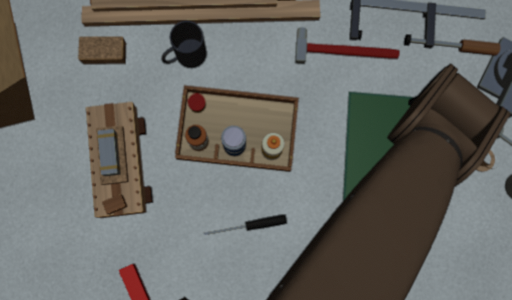

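```bash
python3 -c "
from plant import ctrl
print(ctrl.sign_off())"
```

```text
the job is handed in; nothing more can be done
None
```

The job is handed in, at about 74 s of the 144 s allowed. The hand-in gave no verdict, so what follows rests on my own last checks.

I stood the glue bottle, blue can and amber bottle on the green mat. Then I set the steel weight lengthwise on the cork pad and put each container back in its own bay.

- **Containers:** all three stand upright in the final scene and top pictures. They are 2–5 mm from their starting spots, all shifted in +x, against the 15 mm limit.
- **Weight:** its centre is about 1–2 mm from the pad's centre and its length within about 2° of the pad's. It lies flat and is released.
- **Wax tin and offcut:** the wax tin moved about 1 mm by the scene camera. The top camera did not find it in the first picture. The offcut reads 2–4 mm off by the top camera, which is within measuring noise. The scene network missed it in the last look.
- **Arm:** it is clear of everything, parked above the mat with the gripper open.

**Checks that disagreed:**
- The two cameras differ from each other by 2–5 mm, so I took the arm's measured grasp positions as the reference.
- While I lowered the can into the rack, the force reading showed no clear touchdown although the height had stopped falling. Meanwhile the tool crept about 3 mm in x; I corrected that before letting go.

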